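# Sort the unlabelled wire spools by weight

## Task

The labels have come off the spools of bright wire on the spool rack: some are steel, for hanging lamps, and some are aluminium, which looks just the same but weighs less than half as much. Take every spool off its post, feel by its weight which wire it is, and put the steel ones in the drawer and the aluminium ones in the open plywood tray. Finish by pushing the drawer fully home against its stop, and leave the other things on the bench where they are.

Things in the scene. Friction and masses are not known exactly. Their poses are not given: they have to be found in the camera images.
- rack: fixed spool rack, left or right of the drawer unit: plywood board 244 x 200 x 18 mm with six upright wooden posts 14 mm thick, tops 88 mm above the bench, at x = -82, 0, 82 and y = -60, 60 mm of its frame. Origin: centre of the board's underside, on the bench. The middle of a spool on a post is 46 mm above the bench
- spool_1: full spool of bright wire: black flanged reel, 66 mm across, 56 mm high, 24 mm through bore, wound almost to the flange edge. Origin at its middle (28 mm above its underside), z along the bore. Starts standing on a rack post. Steel (0.55 to 0.7 kg in all) or aluminium (0.2 to 0.28 kg); both kinds look alike and the names tell nothing
- spool_2: full spool of bright wire: black flanged reel, 66 mm across, 56 mm high, 24 mm through bore, wound almost to the flange edge. Origin at its middle (28 mm above its underside), z along the bore. Starts standing on a rack post. Steel (0.55 to 0.7 kg in all) or aluminium (0.2 to 0.28 kg); both kinds look alike and the names tell nothing
- spool_3: full spool of bright wire: black flanged reel, 66 mm across, 56 mm high, 24 mm through bore, wound almost to the flange edge. Origin at its middle (28 mm above its underside), z along the bore. Starts standing on a rack post. Steel (0.55 to 0.7 kg in all) or aluminium (0.2 to 0.28 kg); both kinds look alike and the names tell nothing
- spool_4: full spool of bright wire: black flanged reel, 66 mm across, 56 mm high, 24 mm through bore, wound almost to the flange edge. Origin at its middle (28 mm above its underside), z along the bore. Starts standing on a rack post. Steel (0.55 to 0.7 kg in all) or aluminium (0.2 to 0.28 kg); both kinds look alike and the names tell nothing
- spool_5: full spool of bright wire: black flanged reel, 66 mm across, 56 mm high, 24 mm through bore, wound almost to the flange edge. Origin at its middle (28 mm above its underside), z along the bore. Starts standing on a rack post. Steel (0.55 to 0.7 kg in all) or aluminium (0.2 to 0.28 kg); both kinds look alike and the names tell nothing
- spool_6: full spool of bright wire: black flanged reel, 66 mm across, 56 mm high, 24 mm through bore, wound almost to the flange edge. Origin at its middle (28 mm above its underside), z along the bore. Starts standing on a rack post. Steel (0.55 to 0.7 kg in all) or aluminium (0.2 to 0.28 kg); both kinds look alike and the names tell nothing
- tray: loose open plywood tray, 252 (x) x 146 (y) x 50 mm high outside, walls and floor 6 mm thick; origin at the centre of its underside, on the bench; room for three spools side by side along its x. It stands on the other side of the drawer unit from the rack, and can be pushed about (0.9 kg)
- cabinet: fixed low wooden drawer unit, 182 (x) x 262 (y) x 105 mm high, one drawer whose front faces the robot (-x of its frame); origin at the centre of its underside, on the bench
- drawer (a joint): how far the drawer is pulled out towards the robot (along the unit's -x), m: 0 = home against its hidden stop, 0.15 = full out against its other stop, when its whole inside lies in front of the unit. It runs with about 2 N of friction, and stays where it is left
- drawer_in (a point): centre of the drawer's inside floor, 20 mm above the bench; moves with the drawer, axes as the drawer unit's. Inside 140 (x) x 224 (y) mm; side and back walls rise 60 mm above the floor, the front 80 mm (258 wide, 12 thick; walls 6 mm); the unit's top leaves 75 mm free above the floor. Room for three spools side by side along y
- drawer_handle (a point): middle of the drawer's bar handle: steel bar 11 mm thick, 120 mm long, level, along y, 35 mm out from the drawer's front and 80 mm above the bench (25 mm below the unit's top)
- chisel_1: chisel with a beech handle, 260 mm long, lying on the left beyond the rack or tray. Leave it alone
- chisel_2: chisel with a beech handle, 260 mm long, lying at the right. Leave it alone
- hammer: joiner's hammer lying at the left. Leave it alone
- tape: roll of masking tape lying flat, 100 mm across, 36 mm high. Leave it alone
- glue: upright white glue bottle, 64 mm across, 190 mm tall. Leave it alone
- offcut: wood offcut, 150 x 60 x 32 mm. Leave it alone

How it is judged (in metres and radians):
On the way, in this order (a step that is already met when the one before it is completed fails the run):
1. the drawer is pulled open by 100 mm or more (value of joint drawer above 0.1 m), for 0.2 s.
2. every spool lies in its right place, steel in the drawer and aluminium in the tray (told by the weight it rests with) ((((x of spool_1 in the frame of drawer_in between -0.07 and 0.07 m and y of spool_1 in the frame of drawer_in between -0.112 and 0.112 m and z of spool_1 in the frame of drawer_in between 0.015 and 0.05 m) and contact force between spool_1 and cabinet above 4.1 N) or ((x of spool_1 in the frame of tray between -0.12 and 0.12 m and y of spool_1 in the frame of tray between -0.067 and 0.067 m and z of spool_1 in the frame of tray between 0.02 and 0.058 m) and contact force between spool_1 and tray below 4.1 N)) and (((x of spool_2 in the frame of drawer_in between -0.07 and 0.07 m and y of spool_2 in the frame of drawer_in between -0.112 and 0.112 m and z of spool_2 in the frame of drawer_in between 0.015 and 0.05 m) and contact force between spool_2 and cabinet above 4.1 N) or ((x of spool_2 in the frame of tray between -0.12 and 0.12 m and y of spool_2 in the frame of tray between -0.067 and 0.067 m and z of spool_2 in the frame of tray between 0.02 and 0.058 m) and contact force between spool_2 and tray below 4.1 N)) and (((x of spool_3 in the frame of drawer_in between -0.07 and 0.07 m and y of spool_3 in the frame of drawer_in between -0.112 and 0.112 m and z of spool_3 in the frame of drawer_in between 0.015 and 0.05 m) and contact force between spool_3 and cabinet above 4.1 N) or ((x of spool_3 in the frame of tray between -0.12 and 0.12 m and y of spool_3 in the frame of tray between -0.067 and 0.067 m and z of spool_3 in the frame of tray between 0.02 and 0.058 m) and contact force between spool_3 and tray below 4.1 N)) and (((x of spool_4 in the frame of drawer_in between -0.07 and 0.07 m and y of spool_4 in the frame of drawer_in between -0.112 and 0.112 m and z of spool_4 in the frame of drawer_in between 0.015 and 0.05 m) and contact force between spool_4 and cabinet above 4.1 N) or ((x of spool_4 in the frame of tray between -0.12 and 0.12 m and y of spool_4 in the frame of tray between -0.067 and 0.067 m and z of spool_4 in the frame of tray between 0.02 and 0.058 m) and contact force between spool_4 and tray below 4.1 N)) and (((x of spool_5 in the frame of drawer_in between -0.07 and 0.07 m and y of spool_5 in the frame of drawer_in between -0.112 and 0.112 m and z of spool_5 in the frame of drawer_in between 0.015 and 0.05 m) and contact force between spool_5 and cabinet above 4.1 N) or ((x of spool_5 in the frame of tray between -0.12 and 0.12 m and y of spool_5 in the frame of tray between -0.067 and 0.067 m and z of spool_5 in the frame of tray between 0.02 and 0.058 m) and contact force between spool_5 and tray below 4.1 N)) and (((x of spool_6 in the frame of drawer_in between -0.07 and 0.07 m and y of spool_6 in the frame of drawer_in between -0.112 and 0.112 m and z of spool_6 in the frame of drawer_in between 0.015 and 0.05 m) and contact force between spool_6 and cabinet above 4.1 N) or ((x of spool_6 in the frame of tray between -0.12 and 0.12 m and y of spool_6 in the frame of tray between -0.067 and 0.067 m and z of spool_6 in the frame of tray between 0.02 and 0.058 m) and contact force between spool_6 and tray below 4.1 N))), for 0.2 s.
At the end, for the whole second after the job is handed in: every steel spool rests on the drawer's floor (weight there over 4.1 N, middle within the walls, 15 to 50 mm above the floor), every aluminium spool on the tray's (under 4.1 N, middle 20 to 58 mm above the tray's underside), and the drawer is home to within 6 mm (all of step 2 and value of joint drawer below 0.006 m and linear speed of each of spool_1, spool_2, spool_3, spool_4, spool_5, spool_6 below 0.05 m/s); the robot touches nothing.
It fails at once if a chisel, the hammer, the tape, the glue bottle or the offcut is shifted by more than 40 mm (distance of any of chisel_1, chisel_2, hammer, tape, glue, offcut from where it was at the start of the episode above 0.04 m).
Of spool_1, spool_2, spool_3, spool_4, spool_5, spool_6 only 4 to 5 are there at a start; the rules pass over those that are not, and their reading is None.
At some moment in a run one of tray may be knocked a few centimetres aside while the robot is not near it.
Once in a run the grip may slacken for a moment while it holds something.
It also fails if it takes over 210 s, if anything falls off the work surface, if the arm or the gripper's body presses on something with over 40 N, if the wrist force passes 120 N, or if a joint passes its speed limit or range.

## Robot

A 7-joint arm with a two-finger parallel gripper is mounted at the origin on the work surface. World frame = base frame: x ahead of the robot, y to its left, z up, the work surface at z = 0. Lengths are in mm, angles in degrees, forces in N, time in s.
With the tool pointing down it reaches from about 425 to 875 mm from the base axis. Payload 4.7 kg.
Tool frame: the origin (TCP) lies at the very end of the fingers, on their centre line; the grasp point (between the pads) lies 19 mm behind it (manip.tcp_to_grasp is the distance from the TCP to the grasp point, in mm); z points along the fingers, y is the direction in which the jaws open and shut (so a half turn about z gives the same grasp; the last joint's range is limited). The gripper opens to 87 mm and grips with 3 to 60 N. Pads are 19 mm wide; open, the fingers measure 117 mm over their backs; the gripper's body (75 mm by 190 mm) begins 51 mm behind the grasp point.
Start: joints at [66.068, 18.392, -4.016, 83.108, 1.295, 78.541, -3.26], TCP at [272.012, -590.368, 222.587] pointing down, gripper open.
Joint ranges: [-163.93, 163.93], [-17.29, 119.83], [-79.2, 71.16], [3.27, 140.29], [-89.18, 269.18], [5.43, 117.66], [-154.24, 154.24]. Speed limits (degrees/s): [147.25, 147.25, 180, 180, 180, 180, 180].

## Interface

Orientations are given as [roll, pitch, yaw] about the fixed x, y, z axes, in that order (R = Rz(yaw) Ry(pitch) Rx(roll)).
In Python, from cell import readout, get_image, finish_job, manip gives the robot as it stands. The module is installed in compiled form; this text tells all that it offers.
- The arm moves only by the tool carry_out, never from a script. Its argument "targets" is a list of rows, each a list of 7 numbers: the shift along the world's x, y, z in cm, then the turn, a rotation vector about the world's x, y, z in rad, then the finger opening in cm, from 0 to 8.7. In form: [[tx, ty, tz, rx, ry, rz, hand], ...]. A call has 1 to 12 rows; each row shifts and turns the pose as measured when the row begins; what a row does not reach is not made up. A row lasts 1/12 s, in which the tool goes at most 41.7 mm and 7.16 degrees, less where a joint would pass 70% of its speed; a pose out of reach is approached as far as the arm can. A call is refused whole if a number of a shift passes 4.17 or a number of a turn 0.125, either way. A call with a gripper value outside its range is refused whole. The fingers move at their own pace and stop on an object; "newtons" is the grip in N (left out, the last holds). Time passes only in rows, so rows that do not move let the fingers close. It gives the time, the measured TCP pose, the force and the opening at its end, in the units of the state.
- readout.state(): the state, without advancing time (a new reading comes with each control period).
- get_image(name): name is "scene" or "top" or "wrist"; returns a dict with "color" (480x640x3 uint8, red, green, blue), "intrinsics" (3x3 intrinsics, pixels), "rvec" (rotation vector, rad) and "tvec" (3), from world to camera coordinates, as OpenCV has them; the wrist camera has in their place "hand_eye" (4x4, takes a point from camera to tool coordinates, whose origin is the TCP and whose axes are the flange's). Camera axes: x right, y down, z forward; pixel columns grow to the right and rows downward; lengths in mm; the calibration is good to about 2 mm. The wrist camera is an equidistant fisheye: a pixel r from the principal point sees the ray r / f radians off the axis. A picture is of the moment at which its call begins: read the wrist's pose just before it. There is no depth.
- finish_job(): hands the job in, once; it reports no verdict.
The state is a dict: "t": time; "joint_pos": joint angles; "joint_velocities": joint speeds; "effort": joint torques, N m; "eef_pos": TCP position; "eef_rot": TCP orientation; "ft_force": force on the tool from outside, world axes, zero at the start; "ft_torque": the same for the moment, N m; "gripper_width": finger opening in mm.
Only numpy, scipy, OpenCV 4.12 (cv2) and the standard library are available. Lean on these libraries where they do the work, as an engineer would, in place of code of your own. Each camera call takes 0.05 s, during which the arm holds its last target.

## Working session

There is one attempt and no reset: what is moved stays moved. The work goes in short steps, Python scripts to look and compute and a tool call to move; the robot and the scene stay as the last step left them, time stands still between calls to the robot, and variables do not carry over. Pictures are saved under pics/ and viewed, and the job is handed in when it is done.

Besides the shell and the picture viewer there is one more tool, called after ">>>" as a command line: name --pt "numbers of a row" for each row, then --argument value for the rest. carry_out: Moves the arm, as the interface text tells. Its arguments: {"type":"object","properties":{"targets":{"type":"array","items":{"type":"array","items":{"type":"number"}}},"newtons":{"type":"number"}},"required":["targets"]}

```bash
mkdir -p pics; ls; python3 - <<'E'
from cell import readout, get_image, manip
import cv2
s=readout.state()
for k in s: print(k,s[k])
for n in ["scene","top","wrist"]:
    im=get_image(n); cv2.imwrite(f"pics/{n}0.png",im["color"][:,:,::-1])
    print(n,{k:v for k,v in im.items() if k!="color"})
E
```

```text
pics
t 0.0
joint_pos [66.06914724 18.43963797 -4.01595119 83.17346275  1.294714   78.53764954
 -3.26235767]
joint_velocities [-0.06272884 -0.14288594 -0.00319951  0.00184712  0.0439716  -0.07995575
 -0.03719307]
effort [-8.66016489e-04 -4.91292465e+01 -4.04656129e-01 -3.12525666e+01
 -6.40279963e-02  4.37662541e-02  1.93483384e-04]
eef_pos [ 271.75442787 -589.88963498  221.46758504]
eef_rot [-1.79894472e+02  5.09324526e-03  2.47385587e+01]
ft_force [-0.70261281  0.39374343  0.22291989]
ft_torque [-0.00772994  0.04717315  0.01697989]
gripper_width 87.10375381487741
scene {'intrinsics': array([[458.4571229 ,   0.        , 314.87939415],
       [  0.        , 458.4571229 , 240.89339806],
       [  0.        ,   0.        ,   1.        ]]), 'rvec': array([ 1.10366309,  2.25835659, -1.15033412]), 'tvec': array([ 360.74394343, -182.82795829, 1837.53073778])}
top {'intrinsics': array([[619.03934014,   0.        , 312.72504514],
       [  0.        , 619.03934014, 242.68448079],
       [  0.        ,   0.        ,   1.        ]]), 'rvec': array([ 2.15413282, -2.15131345,  0.13632341]), 'tvec': array([ -21.52377524,  589.15456121, 1550.14629995])}
wrist {'intrinsics': array([[371.64829954,   0.        , 316.85578384],
       [  0.        , 371.64829954, 242.49578555],
       [  0.        ,   0.        ,   1.        ]]), 'hand_eye': array([[ 2.95007505e-04, -9.54897931e-01, -2.96934091e-01,
         8.18120716e+01],
       [ 9.99999942e-01,  2.30366820e-04,  2.52684654e-04,
        -1.98024461e-01],
       [-1.72884291e-04, -2.96934149e-01,  9.54897943e-01,
        -1.62870440e+02],
       [ 0.00000000e+00,  0.00000000e+00,  0.00000000e+00,
         1.00000000e+00]])}
```

View pics/top0.png

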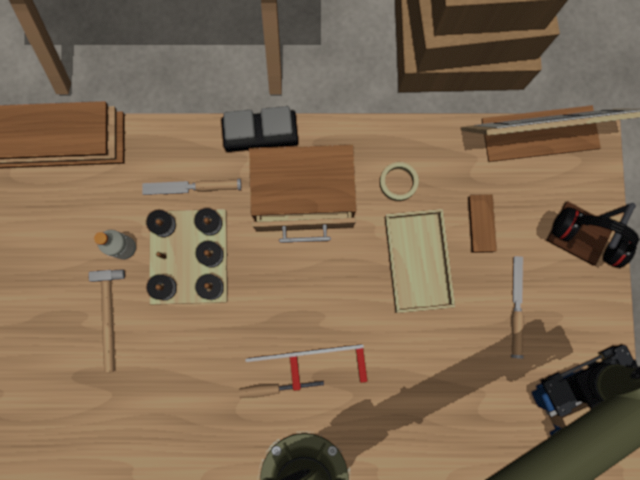

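View pics/scene0.png

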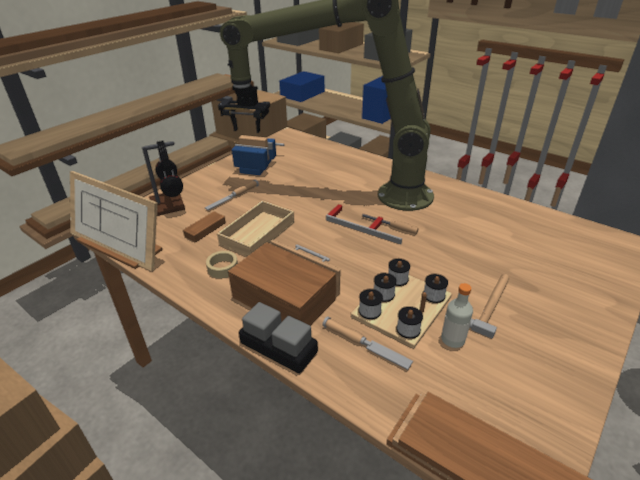

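View pics/wrist0.png

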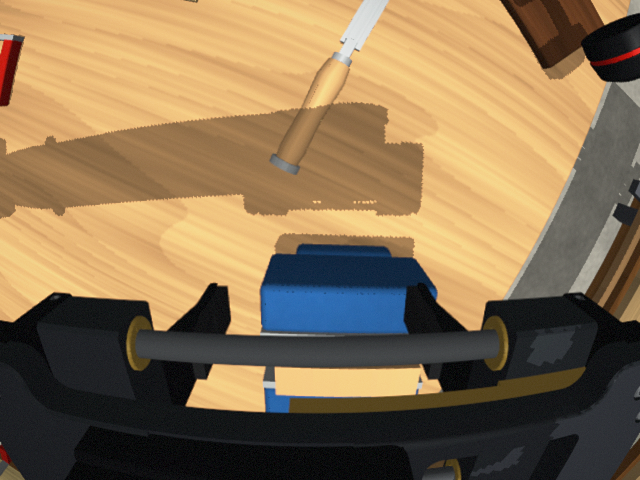

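```bash
cat > h.py <<'E'
import numpy as np, cv2
from cell import readout, get_image, manip
from scipy.spatial.transform import Rotation as Rn
def cam(name):
    im=get_image(name); return im
def pix2z(im,uv,z):
    K=im["intrinsics"];R,_=cv2.Rodrigues(im["rvec"]);t=im["tvec"]
    d=R.T@np.linalg.inv(K)@np.array([uv[0],uv[1],1.]);c=-R.T@t
    return c+d*(z-c[2])/d[2]
def proj(im,P):
    return cv2.projectPoints(np.array(P,float).reshape(-1,3),im["rvec"],im["tvec"],im["intrinsics"],None)[0].reshape(-1,2)
def tri(rays):
    A=np.zeros((3,3));b=np.zeros(3)
    for c,d in rays:
        d=d/np.linalg.norm(d);M=np.eye(3)-np.outer(d,d);A+=M;b+=M@c
    return np.linalg.solve(A,b)
def ray(im,uv):
    K=im["intrinsics"];R,_=cv2.Rodrigues(im["rvec"])
    return -R.T@im["tvec"],R.T@np.linalg.inv(K)@np.array([uv[0],uv[1],1.])
def wpose(s):
    T=np.eye(4);T[:3,:3]=Rn.from_euler('xyz',s["eef_rot"],degrees=True).as_matrix();T[:3,3]=s["eef_pos"];return T
def wray(im,T,uv):
    K=im["intrinsics"];x=(uv[0]-K[0,2]);y=(uv[1]-K[1,2]);r=np.hypot(x,y);th=r/K[0,0]
    d=np.array([np.sin(th)*x/max(r,1e-9),np.sin(th)*y/max(r,1e-9),np.cos(th)])
    M=T@im["hand_eye"];return M[:3,3],M[:3,:3]@d
def wz(im,T,uv,z):
    c,d=wray(im,T,uv);return c+d*(z-c[2])/d[2]
def wproj(im,T,P):
    M=np.linalg.inv(T@im["hand_eye"]);K=im["intrinsics"];out=[]
    for p in np.array(P,float).reshape(-1,3):
        q=M[:3,:3]@p+M[:3,3];r=np.hypot(q[0],q[1]);th=np.arctan2(r,q[2])
        out.append([K[0,2]+K[0,0]*th*q[0]/r,K[1,2]+K[0,0]*th*q[1]/r])
    return np.array(out)
def zoom(im,x0,y0,x1,y1,f,fn,marks=()):
    c=cv2.resize(im["color"][y0:y1,x0:x1,::-1],None,fx=f,fy=f,interpolation=cv2.INTER_CUBIC)
    for m in marks: cv2.drawMarker(c,(int((m[0]-x0+.5)*f),int((m[1]-y0+.5)*f)),(0,0,255),cv2.MARKER_CROSS,10,1)
    cv2.imwrite("pics/"+fn,c)
E
python3 - <<'E'
from h import *
t=cam("top");s=cam("scene")
zoom(t,80,130,380,330,2.6,"t1.png"); zoom(s,190,190,520,370,2.4,"s1.png")
for n,uv,z in [("glue",(117,243),0),("sp",(160,222),74),("sp",(208,220),74),("sp",(209,253),74),("sp",(208,286),74),("sp",(160,286),74),("handle",(304,238),80),("trayA",(386,216),50),("trayB",(442,210),50),("trayC",(453,304),50),("trayD",(396,311),50),("cabTL",(250,148),105),("cabTR",(354,146),105),("cabBL",(250,215),105),("cabBR",(355,213),105),("offc",(482,222),32)]:
    print(n,uv,pix2z(t,uv,z).round(0))
E
```

```text
glue (117, 243) [593. 494.   0.]
sp (160, 222) [637. 364.  74.]
sp (208, 220) [642. 243.  74.]
sp (209, 253) [558. 239.  74.]
sp (208, 286) [476. 239.  74.]
sp (160, 286) [475. 359.  74.]
handle (304, 238) [596.   1.  80.]
trayA (386, 216) [ 657. -208.   50.]
trayB (442, 210) [ 672. -352.   50.]
trayC (453, 304) [ 433. -373.   50.]
trayD (396, 311) [ 415. -230.   50.]
cabTL (250, 148) [820. 137. 105.]
cabTR (354, 146) [ 825. -124.  105.]
cabBL (250, 215) [649. 134. 105.]
cabBR (355, 213) [ 655. -125.  105.]
offc (482, 222) [ 644. -458.   32.]
```

View pics/t1.png

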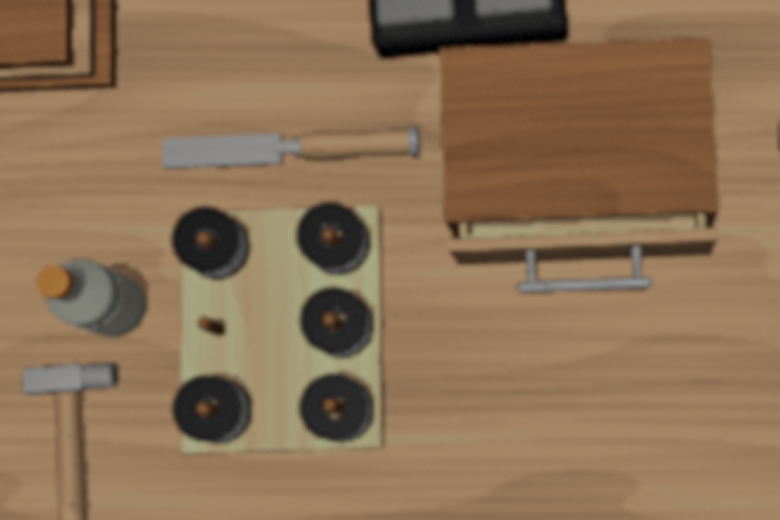

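View pics/s1.png

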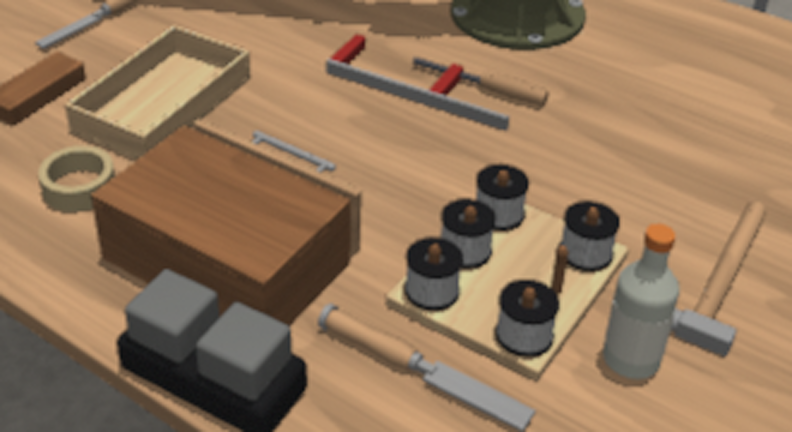

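```bash
python3 - <<'E'
from h import *
from scipy.optimize import least_squares
t=cam("top");s=cam("scene")
tp=np.array([(206,238),(331,236),(335,320),(334,406),(207,408),(203,322)])/2.6+[80-.5,130-.5]
sp=np.array([(529,292),(435,248),(470,210),(502,174),(592,211),(561,246)])/2.4+[190-.5,190-.5]
for a,b in zip(tp,sp): print(tri([ray(t,a),ray(s,b)]).round(1), pix2z(t,a,88).round(1))
loc=np.array([(82,60,88),(82,-60,88),(0,-60,88),(-82,-60,88),(-82,60,88),(0,60,88)])
def f(p):
    c,sn=np.cos(p[2]),np.sin(p[2]);W=np.c_[p[0]+c*loc[:,0]-sn*loc[:,1],p[1]+sn*loc[:,0]+c*loc[:,1],loc[:,2]]
    return np.r_[(proj(t,W)-tp).ravel(),(proj(s,W)-sp).ravel()]
r=least_squares(f,[558,300,0]);print("rack",r.x, np.abs(r.fun).max())
p=r.x;c,sn=np.cos(p[2]),np.sin(p[2]);print(np.c_[p[0]+c*loc[:,0]-sn*loc[:,1],p[1]+sn*loc[:,0]+c*loc[:,1]].round(1))
# cabinet
tc=np.array([(440,48),(709,40),(717,217),(445,220)])/2.6+[79.5,129.5]
sc=np.array([(268,280),(93,200),(196,123),(352,196)])/2.4+[189.5,189.5]
for a,b in zip(tc,sc): print("cab",tri([ray(t,a),ray(s,b)]).round(1), pix2z(t,a,105).round(1))
for n,a,b in [("hL",(520,287),(333,167)),("hR",(649,282),(253,135))]:
    a=np.array(a)/2.6+[79.5,129.5];b=np.array(b)/2.4+[189.5,189.5]
    print(n,tri([ray(t,a),ray(s,b)]).round(1),pix2z(t,a,80).round(1))
E
```

```text
[637.2 365.9  83.2] [636.8 363.9  88. ]
[639.4 245.5  82.3] [638.9 243.8  88. ]
[557.5 240.9  80.8] [557.7 238.   88. ]
[475.7 238.6  82.1] [475.6 237.   88. ]
[473.5 359.4  83.3] [473.6 357.4  88. ]
[555.8 362.9  89.7] [555.6 364.   88. ]
rack [5.57293116e+02 3.02178705e+02 3.45249997e-02] 1.6760012229900099
[[637.2 365. ]
 [641.3 245. ]
 [559.4 242.2]
 [477.4 239.4]
 [473.3 359.3]
 [555.2 362.1]]
cab [817.  141.8 108.7] [819.9 139.9 105. ]
cab [ 830.  -119.6   96.2] [ 828.  -119.6  105. ]
cab [ 651.2 -121.9  105.3] [ 654.7 -126.   105. ]
cab [649.7 133.4 110.2] [651.5 132.6 105. ]
hL [590.5  62.2  81.4] [590.7  62.2  80. ]
hR [596.9 -63.2  78.7] [595.7 -61.9  80. ]
```

>>> carry_out --pt "1.8 3.4 0.3 0 0 0.08 8.7" --pt "1.8 3.4 0.3 0 0 0.08 8.7" --pt "1.8 3.4 0.3 0 0 0.08 8.7" --pt "1.8 3.4 0.3 0 0 0.08 8.7" --pt "1.8 3.4 0.3 0 0 0.08 8.7" --pt "1.8 3.4 0.3 0 0 0.08 8.7" --pt "1.8 3.4 0.3 0 0 0.08 8.7" --pt "1.8 3.4 0.3 0 0 0.08 8.7" --pt "1.8 3.4 0.3 0 0 0.08 8.7" --pt "1.8 3.4 0.3 0 0 0.08 8.7" --pt "0 0 0 0 0 0 8.7" --pt "0 0 0 0 0 0 8.7"

```text
t: 1.35
eef_pos: [451.9, -233.6, 253.1]
eef_rot: [179.7, 0.4, 72.6]
ft_force: [0.0, -0.9, -0.7]
gripper_width: 87.2
```

```bash
cat >> h.py <<'E'
def look(fn,f=1.25):
    s=readout.state();im=get_image("wrist");T=wpose(s)
    cv2.imwrite("pics/"+fn,cv2.resize(im["color"][:,:,::-1],None,fx=f,fy=f)); 
    import pickle;pickle.dump((im,T),open("pics/"+fn[:-4]+".pkl","wb"));return im,T
def load(fn):
    import pickle;return pickle.load(open("pics/"+fn+".pkl","rb"))
E
python3 -c "
from h import *
look('w1.png')"
```

```text
(no output)
```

View pics/w1.png

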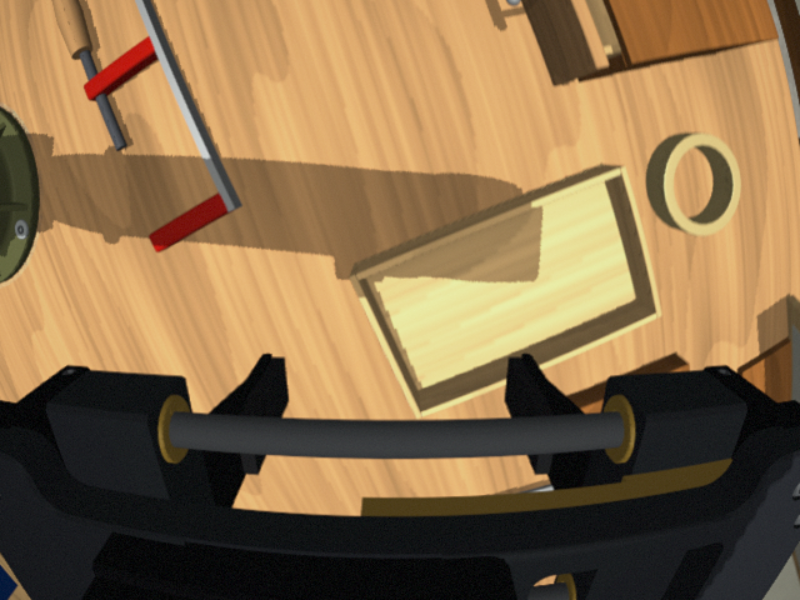

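```bash
python3 - <<'E'
from h import *
im,T=load("w1"); c=np.array([wz(im,T,(u/1.25,v/1.25),50) for u,v in [(352,277),(625,166),(659,316),(421,416)]])
print(c.round(0),c.mean(0), [np.linalg.norm(c[i]-c[i-1]).round(0) for i in range(4)])
d=c[1]-c[0]+c[2]-c[3];print("yaw",np.degrees(np.arctan2(d[1],d[0])))
print(wz(im,T,(500/1.25,12/1.25),80))
E
```

```text
[[ 415. -234.   50.]
 [ 663. -208.   50.]
 [ 675. -352.   50.]
 [ 432. -376.   50.]] [ 546.24782682 -292.30725279   50.        ] [np.float64(143.0), np.float64(249.0), np.float64(145.0), np.float64(244.0)]
yaw 5.785832674692631
[583.45412949 -67.90461798  80.        ]
```

>>> carry_out --pt "1.4 2.4 0 0 0 0.04 4" --pt "1.4 2.4 0 0 0 0.04 4" --pt "1.4 2.4 0 0 0 0.04 4" --pt "1.4 2.4 0 0 0 0.04 4" --pt "1.4 2.4 0 0 0 0.04 4" --pt "1.4 2.4 0 0 0 0.04 4" --pt "1.4 2.4 0 0 0 0.04 4" --pt "1.4 2.4 0 0 0 0.04 4" --pt "1.4 2.4 0 0 0 0.03 4" --pt "1.2 1.4 0 0 0 0 4" --pt "0 0 0 0 0 0 4" --pt "0 0 0 0 0 0 4"

```text
t: 2.4
eef_pos: [594.1, 2.9, 251.1]
eef_rot: [179.8, 0.2, 92.7]
ft_force: [-0.1, -0.1, -0.2]
gripper_width: 39.9
```

```bash
python3 -c "
from h import *
look('w2.png')"
```

```text
(no output)
```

View pics/w2.png

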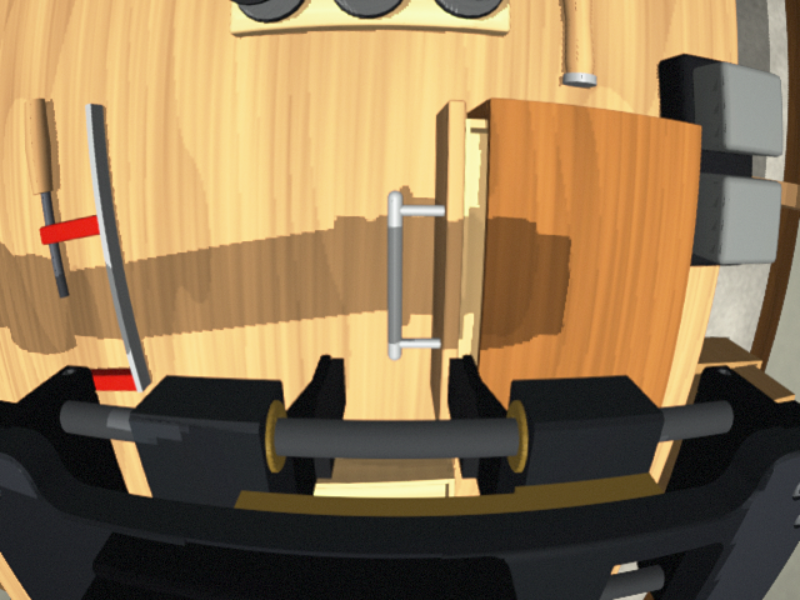

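```bash
python3 - <<'E'
from h import *
im,T=load("w2"); z=lambda u,v,h:wz(im,T,(u/1.25,v/1.25),h).round(1)
print("handle",z(395,197,85),z(394,354,85)); print("bar mid",z(395,275,85))
print("front top",z(455,101,100),z(466,101,100),z(444,240,100),z(463,240,100)); print("cab corner",z(490,99,105),z(484,300,105))
print("shad",z(702,127,105))
t=cam("top")
E
```

```text
handle [591.1  60.2  85. ] [595.9 -59.1  85. ]
bar mid [593.8   3.5  85. ]
front top [627.7 129.  100. ] [635.1 129.6 100. ] [626.   33.6 100. ] [639.1  34.3 100. ]
cab corner [650.3 131.9 105. ] [656.9  -6.5 105. ]
shad [820.9 139.2 105. ]
```

>>> carry_out --pt "-0.1 -0.1 -3.0 0 0 0 2.8" --pt "-0.1 -0.1 -3.0 0 0 0 2.8" --pt "0 0 -3.0 0 0 0 2.8" --pt "0 0 -3.0 0 0 0 2.8" --pt "0 0 0 0 0 0 2.8" --pt "0 0 0 0 0 0 2.8" --newtons 30

```text
t: 3.0
eef_pos: [590.6, -11.5, 130.4]
eef_rot: [179.5, 0.6, 91.7]
ft_force: [0.6, 1.1, 1.4]
gripper_width: 28.3
```

```bash
python3 -c "
from h import *
look('w3.png')"
```

```text
(no output)
```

View pics/w3.png

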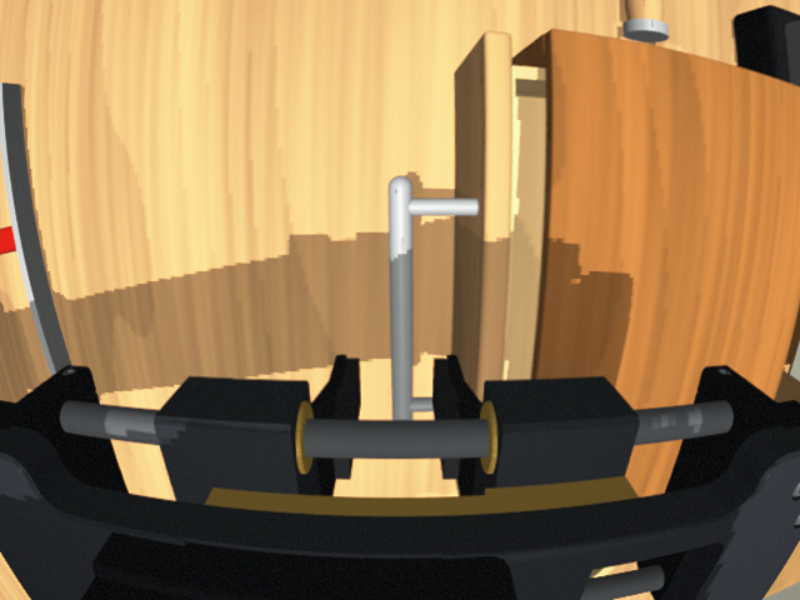

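>>> carry_out --pt "0.1 0.4 -2.0 0 0 0.01 2.8" --pt "0.0 0.4 -2.0 0 0 0 2.8" --pt "0 0.3 -1.5 0 0 0 2.8" --pt "0 0 -1.0 0 0 0 2.8" --pt "0 0 -0.4 0 0 0 2.8" --pt "0 0 0 0 0 0 2.8"

```text
t: 3.55
eef_pos: [599.6, -5.3, 72.2]
eef_rot: [178.4, 0.9, 91.8]
ft_force: [0.5, -0.3, 0.4]
gripper_width: 27.9
```

```bash
python3 -c "
from h import *
look('w4.png')"
```

```text
(no output)
```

View pics/w4.png

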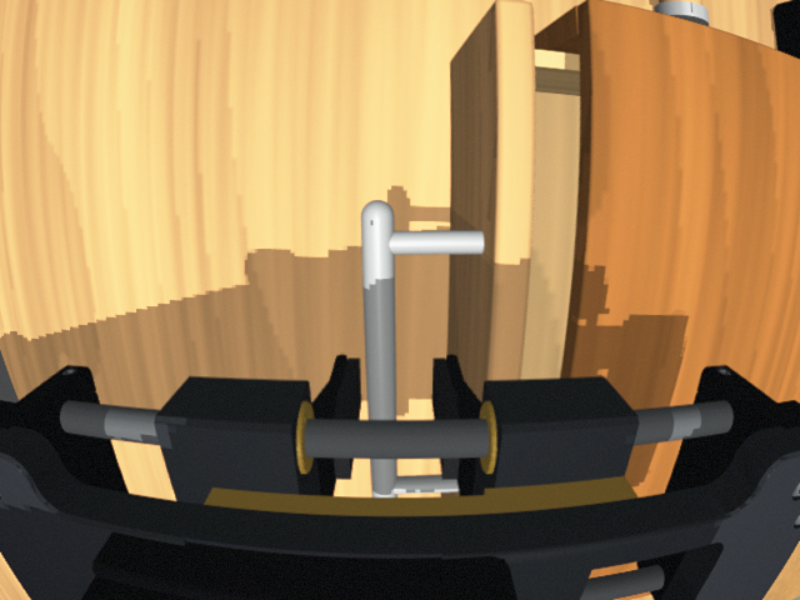

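```bash
cat > d.py <<'E'
import sys
from h import *
x,y,z,yaw=map(float,sys.argv[1:5])
s=readout.state()
R=Rn.from_euler('xyz',s["eef_rot"],degrees=True);G=Rn.from_euler('xyz',[180,0,yaw],degrees=True)
print("pos",s["eef_pos"].round(1),"rot",s["eef_rot"].round(1),"w",round(s["gripper_width"],1),"F",s["ft_force"].round(2),"j",np.round(s["joint_pos"]))
print("d cm",((np.array([x,y,z])-s["eef_pos"])/10).round(2),"rotvec",(G*R.inv()).as_rotvec().round(3),"yawturn deg",((yaw-s["eef_rot"][2]+180)%360-180).round(1))
E
python3 d.py 593.5 0 61 92.3
```

```text
pos [600.1  -5.4  72.9] rot [178.4   0.9  91.8] w 28.3 F [-0.16 -0.12  0.09] j [ 26.  22. -35. 101.  15.  61. -12.]
d cm [-0.66  0.54 -1.19] rotvec [0.015 0.029 0.008] yawturn deg 0.5
```

>>> carry_out --pt "-0.7 0.5 0 0.015 0.03 0.008 2.8" --pt "0 0 -0.6 0 0 0 2.8" --pt "0 0 -0.6 0 0 0 2.8" --pt "0 0 0 0 0 0 2.8"

```text
t: 3.93
eef_pos: [596.6, -1.7, 64.9]
eef_rot: [179.6, 0.1, 92.2]
ft_force: [0.6, 0.3, -0.5]
gripper_width: 28.2
```

```bash
python3 d.py 593.5 0 61 92.3
```

```text
pos [596.6  -1.7  64.9] rot [1.796e+02 1.000e-01 9.220e+01] w 28.2 F [ 0.62  0.27 -0.54] j [ 26.  23. -35. 100.  15.  61. -11.]
d cm [-0.31  0.17 -0.39] rotvec [0.002 0.007 0.002] yawturn deg 0.1
```

Close on the bar and feel.

>>> carry_out --pt "-0.3 0.1 -0.3 0 0 0 2.8" --pt "0 0 0 0 0 0 0.5" --pt "0 0 0 0 0 0 0.5" --pt "0 0 0 0 0 0 0.5" --pt "0 0 0 0 0 0 0.5" --newtons 35

```text
t: 4.35
eef_pos: [593.7, -1.0, 61.8]
eef_rot: [179.5, 0.2, 92.2]
ft_force: [0.0, -0.2, 0.3]
gripper_width: 9.8
```

>>> carry_out --pt "-1.5 -0.06 0 0 0 0 0.5" --pt "-1.5 -0.06 0 0 0 0 0.5" --pt "-1.5 -0.06 0 0 0 0 0.5" --pt "-1.5 -0.06 0 0 0 0 0.5" --pt "-1.5 -0.06 0 0 0 0 0.5" --pt "-1.5 -0.06 0 0 0 0 0.5" --pt "-1.5 -0.06 0 0 0 0 0.5" --pt "0 0 0 0 0 0 0.5"

```text
t: 5.02
eef_pos: [491.1, -5.4, 61.8]
eef_rot: [178.7, 0.1, 92.2]
ft_force: [-3.0, 1.7, -0.1]
gripper_width: 9.7
```

```bash
python3 d.py 450 -6 61 92.3
```

```text
pos [491.1  -5.4  61.8] rot [1.787e+02 1.000e-01 9.220e+01] w 9.7 F [-2.99  1.7  -0.15] j [ 33.   9. -37. 116.   7.  56.  -6.]
d cm [-4.11 -0.06 -0.08] rotvec [0.001 0.023 0.002] yawturn deg 0.1
```

>>> carry_out --pt "-0.8 -0.03 0 0 0.01 0 0.5" --pt "-0.8 -0.03 0 0 0.01 0 0.5" --pt "-0.6 -0.03 0 0 0 0 0.5" --pt "-0.4 0 0 0 0 0 0.5" --pt "0 0 0 0 0 0 0.5"

```text
t: 5.43
eef_pos: [465.3, -6.4, 61.8]
eef_rot: [179.7, 0.1, 92.2]
ft_force: [-0.3, 0.2, -1.0]
gripper_width: 9.6
```

>>> carry_out --pt "-0.4 -0.02 0 0 0 0 0.5" --pt "-0.4 -0.02 0 0 0 0 0.5" --pt "0 0 0 0 0 0 0.5"

```text
t: 5.68
eef_pos: [459.3, -6.7, 61.8]
eef_rot: [179.4, 0.0, 92.2]
ft_force: [0.1, -0.5, -3.9]
gripper_width: 9.5
```

>>> carry_out --pt "-0.4 -0.02 0 0 0 0 0.5" --pt "-0.4 -0.02 0 0 0 0 0.5" --pt "0 0 0 0 0 0 0.5"

```text
t: 5.93
eef_pos: [459.8, -6.6, 61.8]
eef_rot: [178.2, -0.1, 92.3]
ft_force: [-2.4, -0.2, 2.3]
gripper_width: 10.1
```

>>> carry_out --pt "0 0 0 0 0 0 2.8" --pt "0 0 0 0 0 0 2.8" --pt "0 0 0.8 0 0.02 0 2.8" --pt "0 0 2 0 0 0 2.8" --pt "0 0 3 0 0 0 2.8" --pt "0 0 4 0 0 0 4" --pt "0.3 0 4 0 0 0 6" --pt "1 0 4 0 0 0 8.7" --pt "1 0 3 0 0 0 8.7" --pt "0 0 0 0 0 0 8.7" --pt "0 0 0 0 0 0 8.7"

```text
t: 6.85
eef_pos: [472.7, -3.8, 280.3]
eef_rot: [-179.7, -0.2, 92.4]
ft_force: [0.3, -0.2, -1.0]
gripper_width: 60.0
```

```bash
python3 d.py 641 245 200 182; python3 -c "
from h import *
look('w5.png')
t=cam('top');zoom(t,80,130,380,330,2.6,'t2.png')"
```

```text
pos [472.7  -3.8 280.3] rot [-179.7   -0.2   92.4] w 60.0 F [ 0.33 -0.19 -1.04] j [ 36.  -4. -37. 101.  -2.  83.   2.]
d cm [16.83 24.88 -8.03] rotvec [ 0.002 -0.007  1.564] yawturn deg 89.6
```

View pics/w5.png

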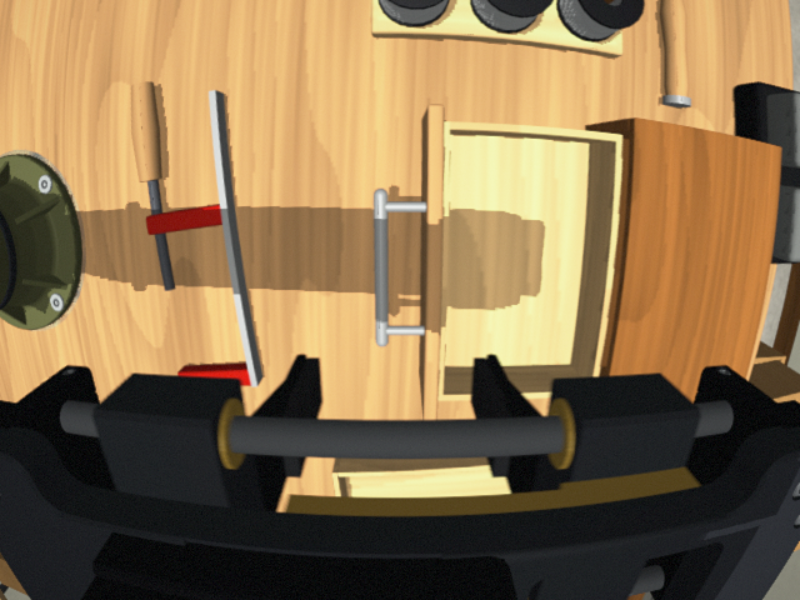

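View pics/t2.png

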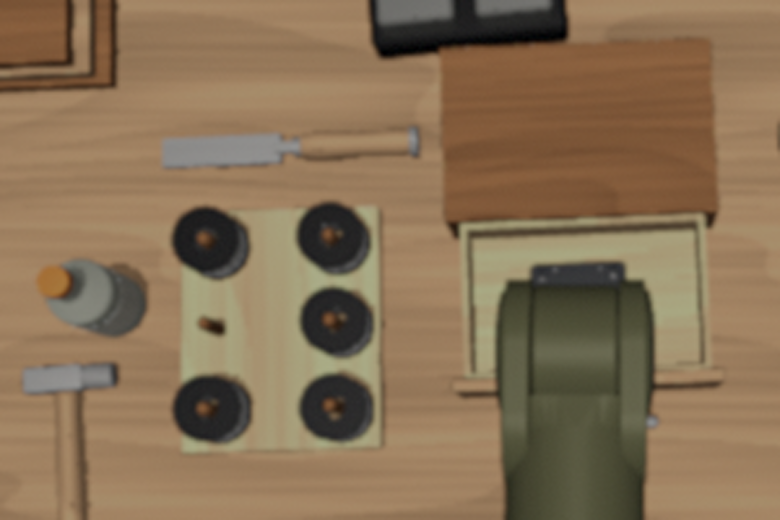

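>>> carry_out --pt "0 2.0 -0.5 0 0 0.12 8.7" --pt "0 2.0 -0.5 0 0 0.12 8.7" --pt "0 2.0 -0.5 0 0 0.12 8.7" --pt "0 2.0 -0.5 0 0 0.12 8.7" --pt "0 2.0 -0.5 0 0 0.12 8.7" --pt "0 2.0 -0.5 0 0 0.12 8.7" --pt "0 2.0 -0.5 0 0 0.12 8.7" --pt "0 2.0 -0.5 0 0 0.12 8.7" --pt "0 2.0 -0.5 0 0 0.12 8.7" --pt "0 2.0 -0.5 0 0 0.12 8.7" --pt "0 2.0 -0.5 0 0 0.12 8.7" --pt "0 2.0 -0.5 0 0 0.12 8.7"

```text
t: 7.95
eef_pos: [454.9, 235.1, 196.1]
eef_rot: [-177.9, -1.5, 177.6]
ft_force: [-0.6, -0.6, 0.4]
gripper_width: 87.0
```

```bash
python3 d.py 477.4 239.4 200 182; python3 -c "
from h import *
look('w6.png')
im,T=load('w5')
for u,v,h in [(445,131,80),(588,139,80),(444,100,100),(440,250,100),(572,372,20),(604,390,80),(381,193,85),(381,342,85)]: print(u,v,wz(im,T,(u/1.25,v/1.25),h).round(1))
"
```

```text
pos [454.9 235.1 196.1] rot [-177.9   -1.5  177.6] w 87.0 F [-0.56 -0.61  0.42] j [ 18.   9. -53. 101.   8.  76.  51.]
d cm [2.25 0.43 0.39] rotvec [ 0.037 -0.026  0.076] yawturn deg 4.4
445 131 [504.5 106.   80. ]
588 139 [622.3 111.8  80. ]
444 100 [500.8 127.6 100. ]
440 250 [503.9  15.3 100. ]
572 372 [ 662.6 -120.5   20. ]
604 390 [ 672.9 -111.3   80. ]
381 193 [457.5  55.2  85. ]
381 342 [461.7 -66.8  85. ]
```

View pics/w6.png

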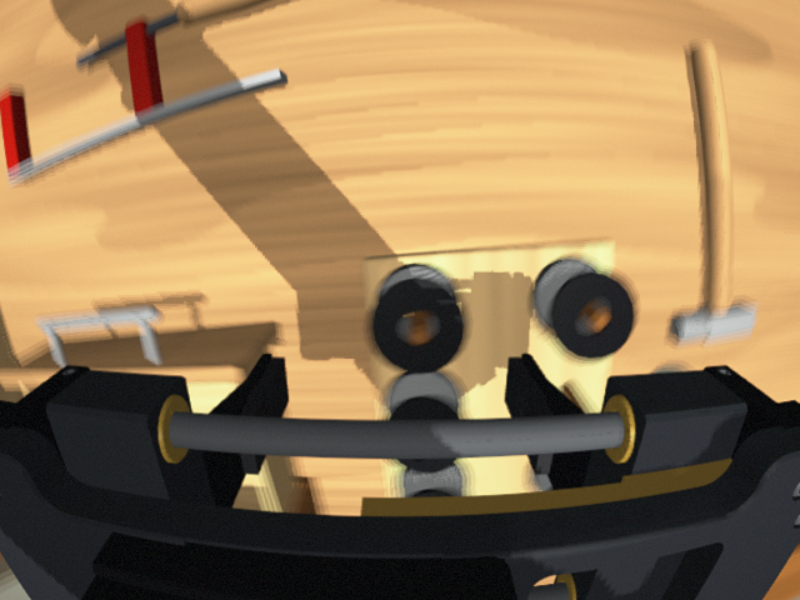

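>>> carry_out --pt "1.1 0.2 0.2 0.018 -0.013 0.038 8.7" --pt "1.1 0.2 0.2 0.018 -0.013 0.038 8.7" --pt "0 0 0 0 0 0 8.7" --pt "0 0 0 0 0 0 8.7"

```text
t: 8.33
eef_pos: [467.5, 245.5, 191.7]
eef_rot: [179.9, -1.0, -176.7]
ft_force: [-0.7, -0.2, 0.0]
gripper_width: 86.7
```

```bash
python3 d.py 477.4 239.4 200 182; python3 -c "
from h import *
look('w7.png')
"
```

```text
pos [467.5 245.5 191.7] rot [ 179.9   -1.  -176.7] w 86.7 F [-0.71 -0.15  0.02] j [ 18.  10. -53. 101.   8.  74.  56.]
d cm [ 0.99 -0.61  0.83] rotvec [-0.    -0.017 -0.023] yawturn deg -1.3
```

View pics/w7.png

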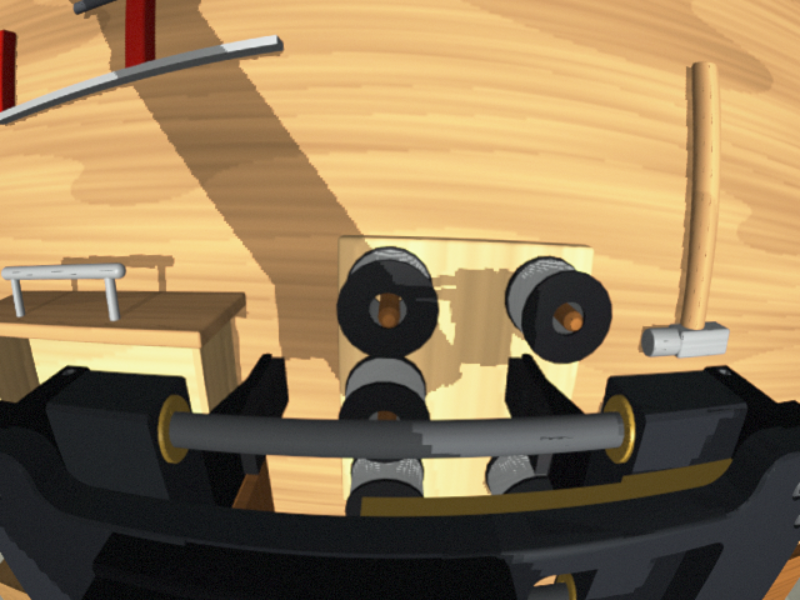

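```bash
python3 -c "
from h import *
im,T=load('w7')
for u,v,h in [(388,307,74),(338,307,74),(438,307,74),(388,260,74),(388,356,74),(566,316,74)]: print(u,v,wz(im,T,(u/1.25,v/1.25),h).round(1))
loc=[(477.4,239.4,74),(473.3,359.3,74),(477.4,239.4,88)]
print(wproj(im,T,loc)*1.25)
"
```

```text
388 307 [473.5 241.   74. ]
338 307 [475.3 209.1  74. ]
438 307 [471.6 272.7  74. ]
388 260 [443.2 239.3  74. ]
388 356 [507.1 242.7  74. ]
566 316 [473.  359.8  74. ]
[[385.20908827 312.79036419]
 [565.21454031 316.45230228]
 [384.71758003 319.72931811]]
```

>>> carry_out --pt "0.8 -0.4 -2 0 -0.017 -0.023 8.7" --pt "0 0 -3 0 0 0 8.7" --pt "0 0 -2 0 0 0 8.7" --pt "0 0 -1 0 0 0 8.7" --pt "0 0 0 0 0 0 8.7" --pt "0 0 0 0 0 0 8.7"

```text
t: 8.88
eef_pos: [472.8, 238.3, 107.8]
eef_rot: [-179.7, -0.1, -178.5]
ft_force: [-1.0, 0.1, 0.9]
gripper_width: 87.0
```

```bash
python3 d.py 475.5 241 42 182
```

```text
pos [472.8 238.3 107.8] rot [-1.797e+02 -1.000e-01 -1.785e+02] w 87.0 F [-0.97  0.11  0.9 ] j [ 16.  15. -52. 107.  13.  65.  51.]
d cm [ 0.27  0.27 -6.58] rotvec [ 0.005 -0.002  0.008] yawturn deg 0.5
```

>>> carry_out --pt "0.3 0.3 -1.5 0 0 0.008 8.7" --pt "0 0 -1.5 0 0 0 8.7" --pt "0 0 -1.5 0 0 0 8.7" --pt "0 0 -1.2 0 0 0 8.7" --pt "0 0 -0.6 0 0 0 8.7" --pt "0 0 0 0 0 0 8.7"

```text
t: 9.38
eef_pos: [480.2, 242.9, 49.3]
eef_rot: [-179.8, 0.5, -178.2]
ft_force: [-0.6, -1.5, 0.5]
gripper_width: 87.6
```

```bash
python3 d.py 475.5 241 42 182
```

```text
pos [480.2 242.9  49.3] rot [-179.8    0.5 -178.2] w 87.6 F [-0.65 -1.47  0.45] j [ 13.  21. -49. 109.  19.  59.  47.]
d cm [-0.47 -0.19 -0.73] rotvec [0.004 0.008 0.003] yawturn deg 0.2
```

>>> carry_out --pt "-0.45 -0.2 -0.7 0 0.008 0 8.7" --pt "0 0 0 0 0 0 8.7" --pt "0 0 0 0 0 0 5" --pt "0 0 0 0 0 0 5" --pt "0 0 0 0 0 0 5" --pt "0 0 0 0 0 0 5" --pt "0 0 0 0 0 0 5" --newtons 45

```text
t: 9.97
eef_pos: [477.5, 241.5, 45.1]
eef_rot: [-179.8, 0.2, -178.2]
ft_force: [-0.5, 0.3, -2.5]
gripper_width: 64.1
```

```bash
python3 d.py 475.5 241 42 182
```

```text
pos [477.5 241.5  45.1] rot [-179.8    0.2 -178.2] w 64.1 F [-0.55  0.27 -2.55] j [ 13.  21. -49. 109.  19.  58.  47.]
d cm [-0.2  -0.05 -0.31] rotvec [0.003 0.004 0.004] yawturn deg 0.2
```

>>> carry_out --pt "0 0 1 0 0 0 5" --pt "0 0 2.5 0 0 0 5" --pt "0 0 2.5 0 0 0 5" --pt "0 0 2.5 0 0 0 5" --pt "0 0 2.5 0 0 0 5" --pt "0 0 1.5 0 0 0 5" --pt "0 0 0 0 0 0 5" --pt "0 0 0 0 0 0 5" --pt "0 0 0 0 0 0 5"

```text
t: 10.72
eef_pos: [475.3, 241.4, 176.4]
eef_rot: [-179.9, 0.2, -178.1]
ft_force: [0.1, 0.6, -3.1]
gripper_width: 63.9
```

```bash
cat > w.py <<'E'
from h import *
f=[]
for i in range(6):
    im=get_image("wrist"); s=readout.state(); f.append(s["ft_force"])
f=np.array(f);print(f.round(1),f.mean(0),"w",s["gripper_width"],s["eef_pos"])
E
python3 w.py; python3 d.py 576 70 130 92
```

```text
[[ 1.3  0.1 -2.7]
 [ 1.3  0.4 -2.2]
 [-0.  -0.6 -2.4]
 [ 1.3 -0.5 -2.4]
 [-0.5  0.2 -2.6]
 [ 0.4 -0.6 -2.8]] [ 0.64519706 -0.16271967 -2.52176614] w 64.12179527575168 [475.00261015 241.25039487 175.69610672]
pos [475.  241.3 175.7] rot [-1.799e+02  1.000e-01 -1.781e+02] w 64.1 F [ 0.45 -0.59 -2.83] j [ 18.  11. -53. 102.  10.  72.  55.]
d cm [ 10.1  -17.13  -4.57] rotvec [ 0.003 -0.    -1.569] yawturn deg -89.9
```

>>> carry_out --pt "0.6 -2.1 0.3 0 0 -0.124 5" --pt "0.6 -2.1 0.3 0 0 -0.124 5" --pt "0.6 -2.1 0.3 0 0 -0.124 5" --pt "0.6 -2.1 0.3 0 0 -0.124 5" --pt "0.6 -2.1 0.3 0 0 -0.124 5" --pt "0.6 -2.1 0.3 0 0 -0.124 5" --pt "0.6 -2.1 0 0 0 -0.124 5" --pt "0.6 -2.1 0 0 0 -0.124 5" --pt "0.6 -2.1 0 0 0 -0.124 5" --pt "0.6 -2.1 0 0 0 -0.124 5" --pt "0.6 -2.1 0 0 0 -0.124 5" --pt "0.6 -2.1 0 0 0 -0.124 5"

```text
t: 12.02
eef_pos: [542.9, -14.3, 188.5]
eef_rot: [-179.8, -0.4, 96.1]
ft_force: [0.7, -0.4, -3.6]
gripper_width: 63.8
```

```bash
python3 d.py 626 -284 190 5.5
```

```text
pos [542.9 -14.3 188.5] rot [-179.8   -0.4   96.1] w 63.8 F [ 0.72 -0.38 -3.56] j [ 31.   9. -35. 100.   5.  73.   1.]
d cm [  8.31 -26.97   0.15] rotvec [-0.009  0.003 -1.581] yawturn deg -90.6
```

>>> carry_out --pt "0.7 -2.3 0 0 0 -0.124 5" --pt "0.7 -2.3 0 0 0 -0.124 5" --pt "0.7 -2.3 0 0 0 -0.124 5" --pt "0.7 -2.3 0 0 0 -0.124 5" --pt "0.7 -2.3 0 0 0 -0.124 5" --pt "0.7 -2.3 0 0 0 -0.124 5" --pt "0.7 -2.3 0 0 0 -0.124 5" --pt "0.7 -2.3 0 0 0 -0.124 5" --pt "0.7 -2.3 0 0 0 -0.124 5" --pt "0.7 -2.3 0 0 0 -0.124 5" --pt "0.7 -2.3 0 0 0 -0.124 5" --pt "0.5 -2 0 0 0 -0.124 5"

```text
t: 13.02
eef_pos: [624.2, -300.2, 177.0]
eef_rot: [-179.0, -0.1, 10.1]
ft_force: [-0.2, 0.0, -2.4]
gripper_width: 64.0
```

>>> carry_out --pt "0 0 0 0 0 -0.05 5" --pt "0 0 0 0 0 0 5" --pt "0 0 0 0 0 0 5"

```text
t: 13.27
eef_pos: [622.4, -308.2, 172.2]
eef_rot: [-179.1, 0.3, 6.4]
ft_force: [-0.2, -0.3, -1.9]
gripper_width: 64.2
```

```bash
python3 d.py 626 -284 190 5.5;  python3 -c "
from h import *
look('w8.png')
t=cam('top');zoom(t,330,150,530,330,3,'t3.png')
"
```

```text
pos [ 622.4 -308.2  172.2] rot [-179.1    0.3    6.4] w 64.2 F [-0.2  -0.27 -1.89] j [ 35.  26. -14.  79.   6.  76. -63.]
d cm [0.36 2.42 1.78] rotvec [-0.015 -0.007 -0.016] yawturn deg -0.9
```

View pics/w8.png

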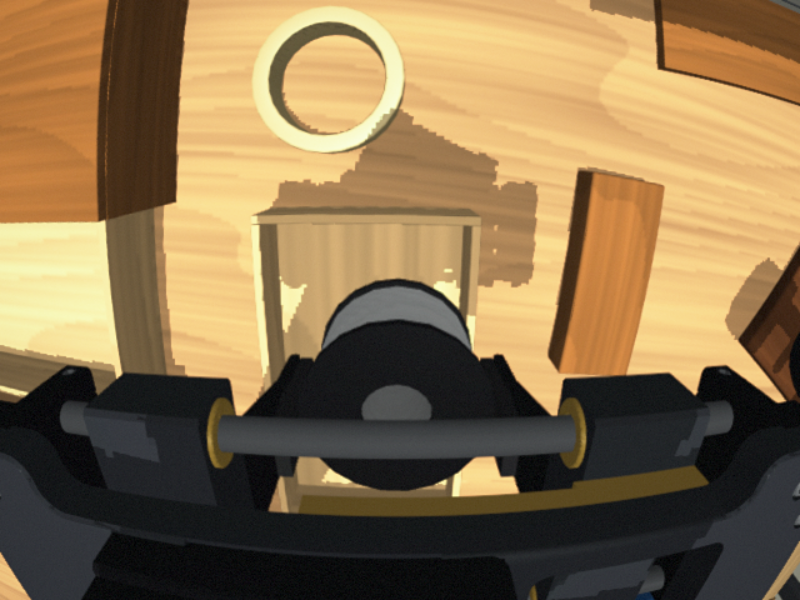

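View pics/t3.png

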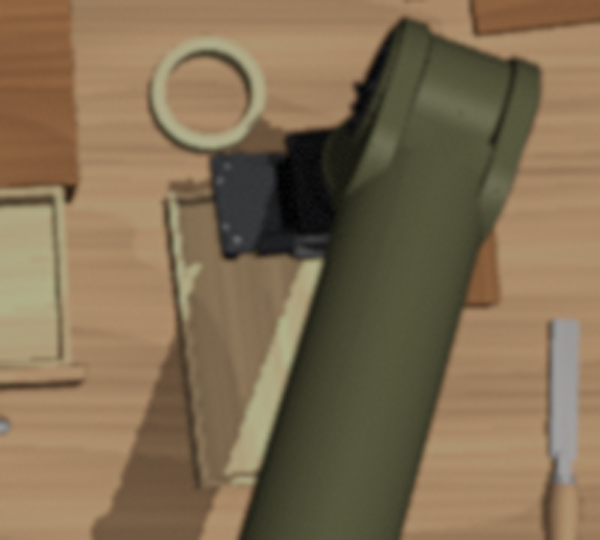

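```bash
python3 -c "
from h import *
im,T=load('w8')
for u,v,h in [(253,222,50),(254,216,50),(480,216,50)]: print(u,v,wz(im,T,(u/1.25,v/1.25),h).round(1))
"
```

```text
253 222 [ 657.9 -210.4   50. ]
254 216 [ 661.9 -210.9   50. ]
480 216 [ 676.9 -352.3   50. ]
```

>>> carry_out --pt "0.1 1.2 -1.5 -0.008 -0.004 -0.008 5" --pt "0.1 1.2 -1.5 -0.008 -0.004 -0.008 5" --pt "0 0 -2 0 0 0 5" --pt "0 0 -2 0 0 0 5" --pt "0 0 -1 0 0 0 5" --pt "0 0 0 0 0 0 5" --pt "0 0 0 0 0 0 5"

```text
t: 13.95
eef_pos: [626.9, -273.5, 92.8]
eef_rot: [-180.0, -0.4, 6.5]
ft_force: [-0.7, -0.1, -2.1]
gripper_width: 64.1
```

```bash
python3 d.py 625 -284 35 5.5
```

```text
pos [ 626.9 -273.5   92.8] rot [-180.    -0.4    6.5] w 64.1 F [-0.72 -0.08 -2.09] j [ 32.  28. -15.  86.   7.  67. -67.]
d cm [-0.19 -1.05 -5.78] rotvec [-0.001  0.007 -0.018] yawturn deg -1.0
```

>>> carry_out --pt "-0.1 -0.7 -1.5 0 0 -0.018 5" --pt "0 0 -1.5 0 0 0 5" --pt "0 0 -1.2 0 0 0 5" --pt "0 0 -0.5 0 0 0 5" --pt "0 0 0 0 0 0 5" --pt "0 0 0 0 0 0 5"

```text
t: 14.45
eef_pos: [627.2, -285.1, 47.0]
eef_rot: [179.7, -0.7, 5.2]
ft_force: [0.3, 0.3, -2.7]
gripper_width: 64.1
```

```bash
python3 d.py 625 -284 35 5.5
```

```text
pos [ 627.2 -285.1   47. ] rot [179.7  -0.7   5.2] w 64.1 F [ 0.28  0.31 -2.73] j [ 33.  30. -14.  88.   8.  62. -68.]
d cm [-0.22  0.11 -1.2 ] rotvec [0.004 0.012 0.005] yawturn deg 0.3
```

>>> carry_out --pt "-0.2 0 -0.5 0 0.01 0 5" --pt "0 0 -0.4 0 0 0 5" --pt "0 0 -0.2 0 0 0 5" --pt "0 0 0 0 0 0 5"

```text
t: 14.78
eef_pos: [627.0, -285.6, 36.9]
eef_rot: [179.7, -0.3, 5.2]
ft_force: [0.5, -0.7, -2.2]
gripper_width: 64.0
```

>>> carry_out --pt "0 0 -0.3 0 0 0 5" --pt "0 0 0 0 0 0 5" --pt "0 0 0 0 0 0 8.2" --pt "0 0 0 0 0 0 8.2" --pt "0 0 0 0 0 0 8.2" --pt "0 0 0 0 0 0 8.2" --pt "0 0 2 0 0 0 8.2" --pt "0 0 3 0 0 0 8.2" --pt "0 0 4 0 0 0 8.7" --pt "0 0 4 0 0 0 8.7" --pt "0 0 3 0 0 0 8.7" --pt "0 0 0 0 0 0 8.7"

```text
t: 15.78
eef_pos: [626.5, -284.5, 202.1]
eef_rot: [179.7, -0.4, 5.3]
ft_force: [0.4, 0.3, 0.1]
gripper_width: 86.5
```

```bash
python3 d.py 557 241 200 182;  python3 -c "
from h import *
look('w9.png')
"
```

```text
pos [ 626.5 -284.5  202.1] rot [179.7  -0.4   5.3] w 86.5 F [0.44 0.26 0.14] j [ 33.  24. -15.  79.   6.  78. -67.]
d cm [-6.95 52.55 -0.21] rotvec [-0.011  0.008  3.085] yawturn deg 176.7
```

View pics/w9.png

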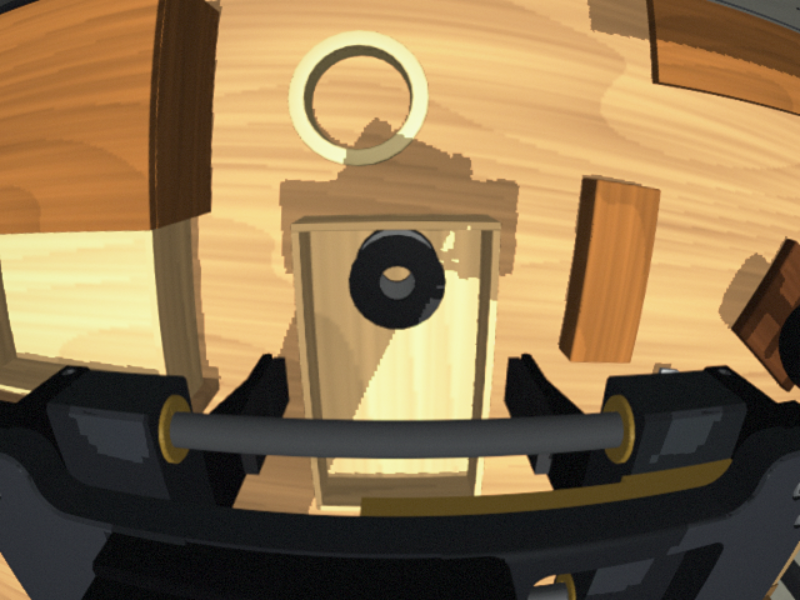

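>>> carry_out --pt "-0.3 2.1 0.1 0 0 0.124 8.7" --pt "-0.3 2.1 0.1 0 0 0.124 8.7" --pt "-0.3 2.1 0.1 0 0 0.124 8.7" --pt "-0.3 2.1 0.1 0 0 0.124 8.7" --pt "-0.3 2.1 0.1 0 0 0.124 8.7" --pt "-0.3 2.1 0.1 0 0 0.124 8.7" --pt "-0.3 2.1 0.1 0 0 0.124 8.7" --pt "-0.3 2.1 0.1 0 0 0.124 8.7" --pt "-0.3 2.1 0.1 0 0 0.124 8.7" --pt "-0.3 2.1 0.1 0 0 0.124 8.7" --pt "-0.3 2.1 0.1 0 0 0.124 8.7" --pt "-0.3 2.1 0.1 0 0 0.124 8.7"

```text
t: 16.83
eef_pos: [580.9, -29.7, 201.5]
eef_rot: [-179.9, 0.0, 91.1]
ft_force: [-0.2, 0.1, 0.2]
gripper_width: 87.1
```

>>> carry_out --pt "-0.2 2.1 0 0 0 0.124 8.7" --pt "-0.2 2.1 0 0 0 0.124 8.7" --pt "-0.2 2.1 0 0 0 0.124 8.7" --pt "-0.2 2.1 0 0 0 0.124 8.7" --pt "-0.2 2.1 0 0 0 0.124 8.7" --pt "-0.2 2.1 0 0 0 0.124 8.7" --pt "-0.2 2.1 0 0 0 0.124 8.7" --pt "-0.2 2.1 0 0 0 0.124 8.7" --pt "-0.2 2.1 0 0 0 0.124 8.7" --pt "-0.2 2.1 0 0 0 0.124 8.7" --pt "-0.2 2.1 0 0 0 0.1 8.7" --pt "0 0 0 0 0 0 8.7"

```text
t: 17.83
eef_pos: [548.4, 216.3, 190.6]
eef_rot: [-179.5, -0.4, 169.4]
ft_force: [-1.6, 0.1, 0.2]
gripper_width: 87.0
```

```bash
python3 d.py 559 242 160 182
```

```text
pos [548.4 216.3 190.6] rot [-179.5   -0.4  169.4] w 87.0 F [-1.61  0.12  0.22] j [ 17.  19. -51.  93.  15.  76.  44.]
d cm [ 1.06  2.57 -3.06] rotvec [ 0.007 -0.008  0.219] yawturn deg 12.6
```

>>> carry_out --pt "0.5 1.0 0 0 0 0.1 8.7" --pt "0.4 1.0 0 0 0 0.1 8.7" --pt "0 0 0 0 0 0 8.7" --pt "0 0 0 0 0 0 8.7"

```text
t: 18.17
eef_pos: [555.5, 236.2, 187.0]
eef_rot: [-179.4, -0.7, -178.8]
ft_force: [-1.4, 0.9, 1.1]
gripper_width: 87.1
```

```bash
python3 d.py 559 242 160 182;python3 -c "
from h import *
im,T=look('w10.png')
print(wproj(im,T,[(559.4,242.2,74),(477.4,239.4,88)])*1.25)
"
```

```text
pos [555.5 236.2 187. ] rot [-179.4   -0.7 -178.8] w 87.1 F [-1.37  0.94  1.08] j [ 16.  22. -52.  91.  18.  77.  52.]
d cm [ 0.35  0.58 -2.7 ] rotvec [ 0.011 -0.012  0.014] yawturn deg 0.8
[[407.19668838 305.78450282]
 [406.32412561 172.45658594]]
```

View pics/w10.png

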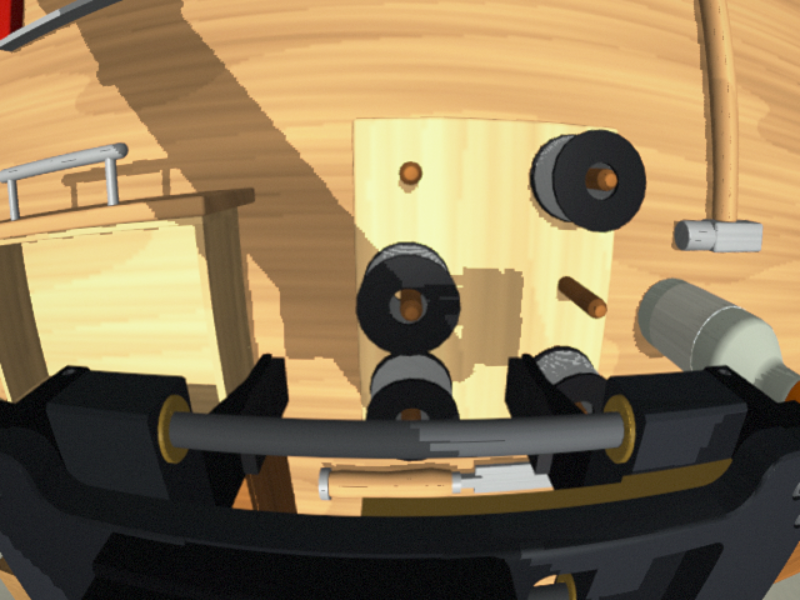

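>>> carry_out --pt "0.3 0.4 -2 0.01 -0.01 0.014 8.7" --pt "0 0 -3 0 0 0 8.7" --pt "0 0 -2 0 0 0 8.7" --pt "0 0 -1 0 0 0 8.7" --pt "0 0 0 0 0 0 8.7" --pt "0 0 0 0 0 0 8.7"

```text
t: 18.72
eef_pos: [559.9, 233.1, 104.6]
eef_rot: [-179.7, 0.0, -179.2]
ft_force: [-0.0, 0.8, 0.4]
gripper_width: 86.9
```

```bash
python3 d.py 559 242.5 44 182
```

```text
pos [559.9 233.1 104.6] rot [-179.7    0.  -179.2] w 86.9 F [-0.03  0.81  0.37] j [ 15.  26. -50.  96.  22.  68.  50.]
d cm [-0.09  0.94 -6.06] rotvec [0.004 0.001 0.021] yawturn deg 1.2
```

>>> carry_out --pt "0 0.9 0 0 0 0.02 8.7" --pt "0 0 0 0 0 0 8.7" --pt "0 0.1 -1.5 0 0 0 8.7" --pt "0 0.1 -1.5 0 0 0 8.7" --pt "0 0.1 -1.5 0 0 0 8.7" --pt "0 0.1 -0.8 0 0 0 8.7" --pt "0 0 -0.3 0 0 0 8.7" --pt "0 0 0 0 0 0 8.7"

```text
t: 19.38
eef_pos: [562.3, 248.6, 47.6]
eef_rot: [-179.9, 0.4, -178.1]
ft_force: [0.6, -0.5, 1.3]
gripper_width: 87.3
```

```bash
python3 d.py 559 242.5 44 182
```

```text
pos [562.3 248.6  47.6] rot [-179.9    0.4 -178.1] w 87.3 F [ 0.6  -0.47  1.28] j [ 12.  30. -48.  98.  25.  63.  47.]
d cm [-0.33 -0.61 -0.36] rotvec [0.002 0.008 0.001] yawturn deg 0.1
```

>>> carry_out --pt "-0.3 -0.6 -0.3 0 0.008 0 8.7" --pt "0 0 0 0 0 0 8.7" --pt "0 0 0 0 0 0 5" --pt "0 0 0 0 0 0 5" --pt "0 0 0 0 0 0 5" --pt "0 0 0 0 0 0 5" --pt "0 0 0 0 0 0 5"

```text
t: 19.97
eef_pos: [560.1, 242.2, 45.7]
eef_rot: [-179.9, 0.1, -178.1]
ft_force: [0.4, 0.9, -4.5]
gripper_width: 65.8
```

>>> carry_out --pt "0 0 1 0 0 0 5" --pt "0 0 2.5 0 0 0 5" --pt "0 0 2.5 0 0 0 5" --pt "0 0 2.5 0 0 0 5" --pt "0 0 2.5 0 0 0 5" --pt "0 0 2.5 0 0 0 5" --pt "0 0 1 0 0 0 5" --pt "0 0 0 0 0 0 5" --pt "0 0 0 0 0 0 5"

```text
t: 20.72
eef_pos: [553.7, 240.0, 190.3]
eef_rot: [-179.8, -0.6, -178.0]
ft_force: [-0.5, -0.0, -7.1]
gripper_width: 65.8
```

```bash
python3 w.py; python3 d.py 576 70 160 92
```

```text
[[ 0.2 -1.1 -5.3]
 [ 0.9  0.2 -6.2]
 [-0.9  0.2 -5.3]
 [ 1.2  0.6 -6.8]
 [-0.5 -0.3 -5.5]
 [ 0.4 -0.8 -5.9]] [ 0.19403993 -0.22407664 -5.82799742] w 65.68986549059561 [553.34088248 239.82795972 189.31574165]
pos [553.3 239.8 189.3] rot [-179.8   -0.7 -178. ] w 65.7 F [ 0.4  -0.83 -5.93] j [ 16.  22. -53.  91.  18.  77.  53.]
d cm [  2.27 -16.98  -2.93] rotvec [-0.007 -0.013 -1.571] yawturn deg -90.0
```

>>> carry_out --pt "0.2 -1.2 0 0 0 -0.12 5" --pt "0.2 -1.2 0 0 0 -0.12 5" --pt "0.2 -1.2 0 0 0 -0.12 5" --pt "0.2 -1.2 0 0 0 -0.12 5" --pt "0.2 -1.2 0 0 0 -0.12 5" --pt "0.2 -1.2 0 0 0 -0.12 5" --pt "0.2 -1.2 0 0 0 -0.12 5" --pt "0.2 -1.2 0 0 0 -0.12 5" --pt "0.2 -1.2 0 0 0 -0.12 5" --pt "0.2 -1.2 0 0 0 -0.12 5" --pt "0.2 -1.2 0 0 0 -0.12 5" --pt "0.2 -1.2 0 0 0 -0.12 5"

```text
t: 22.02
eef_pos: [570.9, 94.8, 179.2]
eef_rot: [-179.4, -1.4, 96.6]
ft_force: [0.4, -0.4, -6.6]
gripper_width: 66.3
```

>>> carry_out --pt "0 -0.8 0 0 0 -0.07 5" --pt "0 0 0 0 0 0 5" --pt "0 0 0 0 0 0 5"

```text
t: 22.27
eef_pos: [570.3, 82.3, 176.7]
eef_rot: [-179.2, -1.3, 92.0]
ft_force: [-0.6, 0.4, -6.6]
gripper_width: 66.4
```

```bash
python3 d.py 574 75 120 92.3;python3 -c "
from h import *
im,T=look('w11.png')"
```

```text
pos [570.3  82.3 176.7] rot [-179.2   -1.3   92. ] w 66.4 F [-0.56  0.41 -6.6 ] j [ 21.  15. -36.  96.   7.  73. -14.]
d cm [ 0.37 -0.73 -5.67] rotvec [-0.022 -0.015  0.005] yawturn deg 0.3
```

View pics/w11.png

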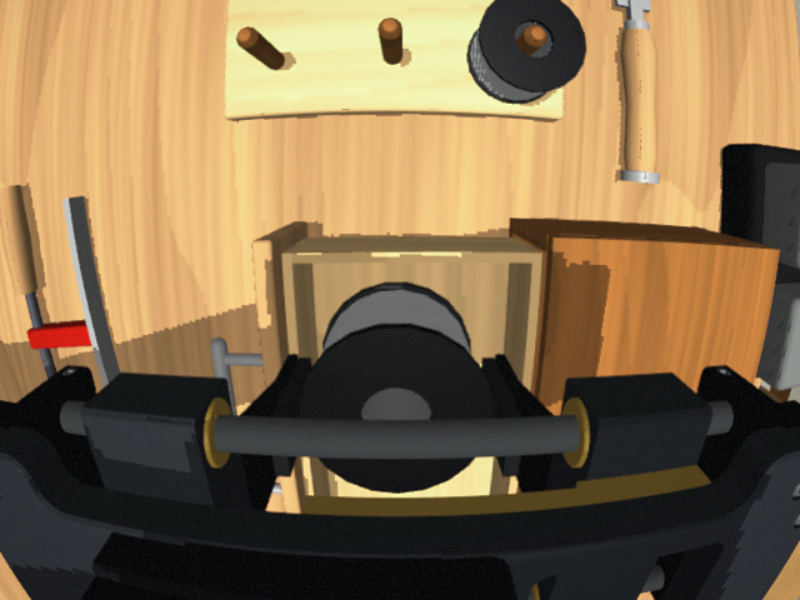

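>>> carry_out --pt "0.3 -0.4 -1.5 -0.02 -0.015 0.005 5" --pt "0 0 -2 0 0 0 5" --pt "0 0 -2 0 0 0 5" --pt "0 0 -1 0 0 0 5" --pt "0 0 0 0 0 0 5" --pt "0 0 0 0 0 0 5"

```text
t: 22.82
eef_pos: [573.1, 85.2, 109.9]
eef_rot: [179.9, -0.3, 93.3]
ft_force: [0.5, -0.4, -5.5]
gripper_width: 65.5
```

```bash
python3 d.py 574 75 50 92.3;python3 -c "
from h import *
im,T=look('w12.png')"
```

```text
pos [573.1  85.2 109.9] rot [179.9  -0.3  93.3] w 65.5 F [ 0.48 -0.36 -5.52] j [ 19.  18. -35. 100.  11.  65. -16.]
d cm [ 0.09 -1.02 -5.99] rotvec [-0.005  0.002 -0.018] yawturn deg -1.0
```

View pics/w12.png

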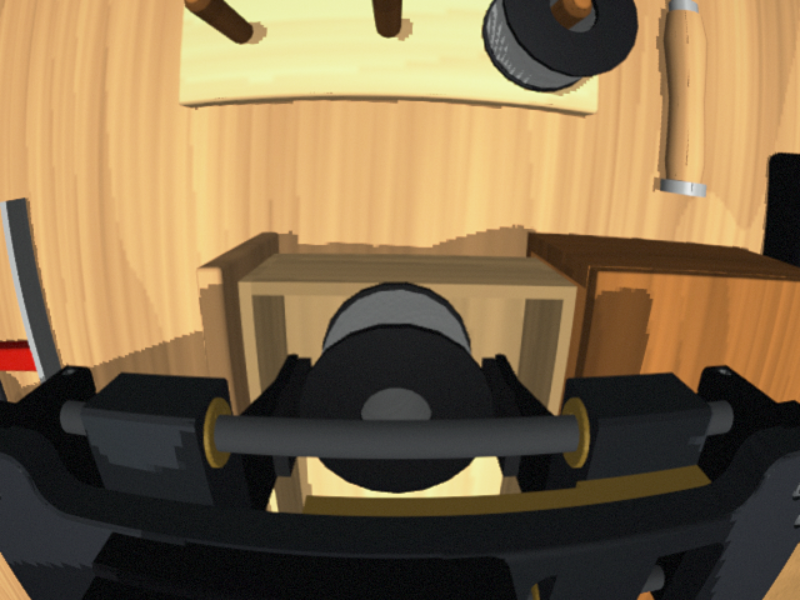

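```bash
python3 -c "
from h import *
im,T=load('w12')
for u,v,h in [(253,293,80),(558,297,80),(400,294,80),(400,281,80)]: print(u,v,wz(im,T,(u/1.25,v/1.25),h).round(1))
"
```

```text
253 293 [507.7 108.4  80. ]
558 297 [644.5 114.5  80. ]
400 294 [573.1 111.6  80. ]
400 281 [572.8 117.4  80. ]
```

>>> carry_out --pt "0.2 -1.0 0 0 0 -0.018 5" --pt "0 0 0 0 0 0 5" --pt "0 0 -1.5 0 0 0 5" --pt "0 0 -1.5 0 0 0 5" --pt "0 0 -1.2 0 0 0 5" --pt "0 0 -0.3 0 0 0 5" --pt "0 0 0 0 0 0 5" --pt "0 0 0 0 0 0 5"

```text
t: 23.53
eef_pos: [581.7, 72.6, 71.3]
eef_rot: [179.1, -0.2, 92.0]
ft_force: [-0.5, 0.3, -6.0]
gripper_width: 65.9
```

```bash
python3 d.py 575 74.5 50 92.3
```

```text
pos [581.7  72.6  71.3] rot [179.1  -0.2  92. ] w 65.9 F [-0.5   0.28 -6.03] j [ 19.  20. -34. 102.  13.  60. -17.]
d cm [-0.67  0.19 -2.13] rotvec [-0.005  0.015  0.005] yawturn deg 0.3
```

>>> carry_out --pt "-0.6 0.1 0 0 0.015 0.005 5" --pt "0 0 -0.6 0 0 0 5" --pt "0 0 -0.7 0 0 0 5" --pt "0 0 -0.4 0 0 0 5" --pt "0 0 0 0 0 0 5" --pt "0 0 0 0 0 0 5"

```text
t: 24.03
eef_pos: [576.8, 74.1, 55.2]
eef_rot: [179.8, -0.3, 92.3]
ft_force: [0.6, -0.5, -6.2]
gripper_width: 66.0
```

```bash
python3 d.py 575 74.5 48 92.3
```

```text
pos [576.8  74.1  55.2] rot [179.8  -0.3  92.3] w 66.0 F [ 0.58 -0.45 -6.22] j [ 19.  22. -34. 103.  13.  59. -18.]
d cm [-0.18  0.04 -0.72] rotvec [-0.005  0.003 -0.   ] yawturn deg -0.0
```

>>> carry_out --pt "-0.1 0 -0.4 0 0 0 5" --pt "0 0 -0.3 0 0 0 5" --pt "0 0 0 0 0 0 5" --pt "0 0 0 0 0 0 5"

```text
t: 24.37
eef_pos: [576.2, 74.4, 47.9]
eef_rot: [179.8, -0.3, 92.3]
ft_force: [-1.0, 0.7, -5.2]
gripper_width: 65.9
```

>>> carry_out --pt "0 0 -0.2 0 0 0 5" --pt "0 0 0 0 0 0 5" --pt "0 0 0 0 0 0 8" --pt "0 0 0 0 0 0 8" --pt "0 0 0 0 0 0 8" --pt "0 0 0 0 0 0 8" --pt "0 0 2 0 0 0 8" --pt "0 0 3 0 0 0 8" --pt "0 0 4 0 0 0 8" --pt "0 0 4 0 0 0 8.7" --pt "0 0 2 0 0 0 8.7" --pt "0 0 0 0 0 0 8.7"

```text
t: 25.37
eef_pos: [579.2, 75.7, 208.0]
eef_rot: [179.3, -0.3, 92.4]
ft_force: [0.8, 0.7, 0.1]
gripper_width: 86.1
```

```bash
python3 d.py 641 245 200 182;python3 -c "
from h import *
im,T=look('w13.png')"
```

```text
pos [579.2  75.7 208. ] rot [179.3  -0.3  92.4] w 86.1 F [0.8  0.74 0.08] j [ 21.  13. -36.  94.   8.  75. -14.]
d cm [ 6.18 16.93 -0.8 ] rotvec [-0.015  0.005  1.564] yawturn deg 89.6
```

View pics/w13.png

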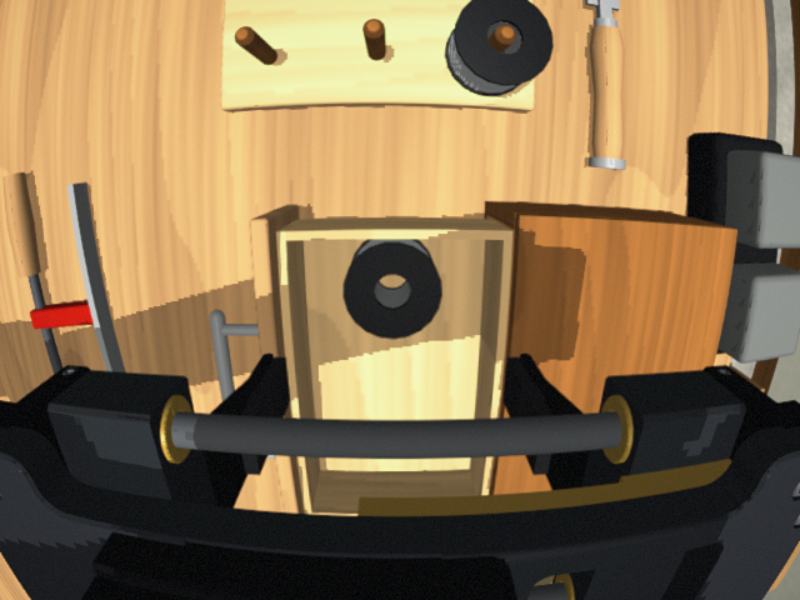

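>>> carry_out --pt "0.5 1.3 0 0 0 0.12 8.7" --pt "0.5 1.3 0 0 0 0.12 8.7" --pt "0.5 1.3 0 0 0 0.12 8.7" --pt "0.5 1.3 0 0 0 0.12 8.7" --pt "0.5 1.3 0 0 0 0.12 8.7" --pt "0.5 1.3 0 0 0 0.12 8.7" --pt "0.5 1.3 0 0 0 0.12 8.7" --pt "0.5 1.3 0 0 0 0.12 8.7" --pt "0.5 1.3 0 0 0 0.12 8.7" --pt "0.5 1.3 0 0 0 0.12 8.7" --pt "0.5 1.3 0 0 0 0.12 8.7" --pt "0.5 1.3 0 0 0 0.12 8.7"

```text
t: 26.42
eef_pos: [635.1, 230.6, 188.5]
eef_rot: [-179.9, -0.9, 177.9]
ft_force: [-0.1, 0.5, 0.7]
gripper_width: 87.0
```

>>> carry_out --pt "0 0.6 0 0 0 0.06 8.7" --pt "0 0 0 0 0 0 8.7" --pt "0 0 0 0 0 0 8.7"

```text
t: 26.67
eef_pos: [632.7, 240.7, 182.3]
eef_rot: [180.0, -1.3, -178.0]
ft_force: [0.1, -0.3, -0.2]
gripper_width: 87.2
```

```bash
python3 d.py 641 245 160 182;python3 -c "
from h import *
im,T=look('w14.png')
print(wproj(im,T,[(641.3,245,74)])*1.25)
"
```

```text
pos [632.7 240.7 182.3] rot [ 180.    -1.3 -178. ] w 87.2 F [ 0.12 -0.31 -0.24] j [ 12.  32. -50.  79.  24.  81.  54.]
d cm [ 0.83  0.43 -2.23] rotvec [ 0.    -0.023  0.   ] yawturn deg 0.0
[[402.31508885 317.14265987]]
```

View pics/w14.png

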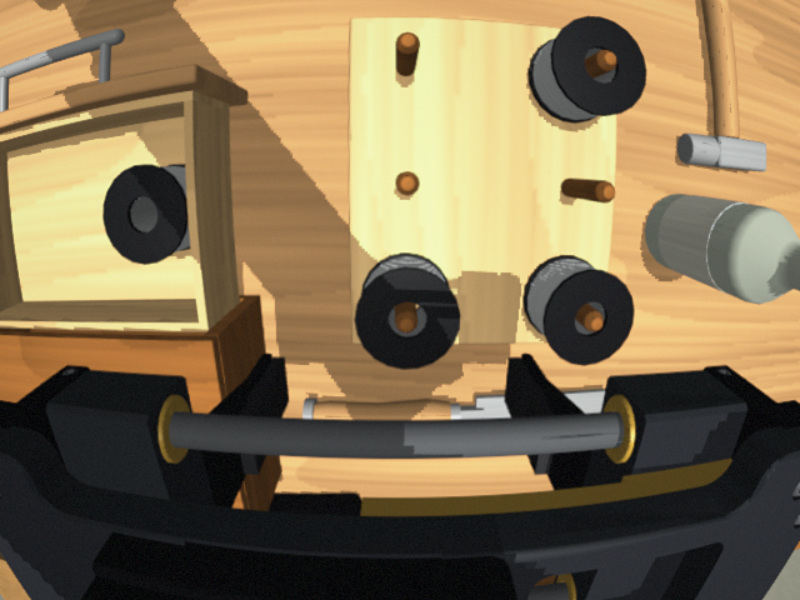

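```bash
python3 -c "
from h import *
im,T=load('w14')
for u,v,h in [(408,311,74),(579,310,74),(598,70,74),(662,245,0),(645,232,10),(668,280,0)]: print(u,v,wz(im,T,(u/1.25,v/1.25),h).round(1))
"
```

```text
408 311 [637.2 248.3  74. ]
579 310 [632.9 359.5  74. ]
598 70 [478.7 360.   74. ]
662 245 [594.6 464.7   0. ]
645 232 [584.3 439.6  10. ]
668 280 [624.5 476.6   0. ]
```

>>> carry_out --pt "0.6 0.7 -1.5 0 -0.023 0 8.7" --pt "0 0.1 -3 0 0 0 8.7" --pt "0 0.1 -2 0 0 0 8.7" --pt "0 0 -1 0 0 0 8.7" --pt "0 0 0 0 0 0 8.7" --pt "0 0 0 0 0 0 8.7"

```text
t: 27.22
eef_pos: [639.4, 244.1, 104.1]
eef_rot: [-179.8, 0.1, -178.8]
ft_force: [0.8, 0.6, 0.2]
gripper_width: 87.0
```

```bash
python3 d.py 638.5 247 45 182
```

```text
pos [639.4 244.1 104.1] rot [-1.798e+02  1.000e-01 -1.788e+02] w 87.0 F [0.83 0.59 0.21] j [ 10.  35. -48.  84.  27.  72.  51.]
d cm [-0.09  0.29 -5.91] rotvec [0.004 0.002 0.014] yawturn deg 0.8
```

>>> carry_out --pt "-0.1 0.3 -1.5 0 0 0.01 8.7" --pt "0 0 -1.5 0 0 0 8.7" --pt "0 0 -1.5 0 0 0 8.7" --pt "0 0 -0.8 0 0 0 8.7" --pt "0 0 0 0 0 0 8.7" --pt "0 0 0 0 0 0 8.7"

```text
t: 27.72
eef_pos: [640.0, 246.6, 48.5]
eef_rot: [-179.8, 0.4, -178.4]
ft_force: [-0.0, 0.0, 1.1]
gripper_width: 86.8
```

```bash
python3 d.py 638.5 247 44 182
```

```text
pos [640.  246.6  48.5] rot [-179.8    0.4 -178.4] w 86.8 F [-0.02  0.05  1.1 ] j [  9.  38. -46.  87.  29.  67.  49.]
d cm [-0.15  0.04 -0.45] rotvec [0.004 0.006 0.006] yawturn deg 0.4
```

>>> carry_out --pt "-0.1 0 -0.4 0 0 0 8.7" --pt "0 0 0 0 0 0 8.7" --pt "0 0 0 0 0 0 5" --pt "0 0 0 0 0 0 5" --pt "0 0 0 0 0 0 5" --pt "0 0 0 0 0 0 5" --pt "0 0 0 0 0 0 5"

```text
t: 28.3
eef_pos: [640.1, 247.6, 46.2]
eef_rot: [-179.9, 0.5, -178.4]
ft_force: [-1.3, 0.5, -2.0]
gripper_width: 64.0
```

>>> carry_out --pt "0 0 1 0 0 0 5" --pt "0 0 2.5 0 0 0 5" --pt "0 0 2.5 0 0 0 5" --pt "0 0 2.5 0 0 0 5" --pt "0 0 2.5 0 0 0 5" --pt "0 0 2.5 0 0 0 5" --pt "0 0 1 0 0 0 5" --pt "0 0 0 0 0 0 5" --pt "0 0 0 0 0 0 5"

```text
t: 29.05
eef_pos: [632.4, 242.6, 187.9]
eef_rot: [-179.5, -0.5, -178.3]
ft_force: [-0.5, -0.8, -6.5]
gripper_width: 64.1
```

```bash
python3 w.py; python3 d.py 577 0 160 92;python3 d.py 546.5 -292 160 5.5
```

```text
[[ 0.2  0.1 -6.4]
 [-0.5 -0.4 -6.7]
 [-0.2  0.7 -5.9]
 [-0.1  0.3 -6.3]
 [-0.5  0.1 -6.2]
 [-0.  -0.2 -5.6]] [-0.17959935  0.09675755 -6.18674123] w 63.70710045987822 [632.02061161 242.37544578 186.81442945]
pos [632.  242.4 186.8] rot [-179.4   -0.7 -178.3] w 63.7 F [-0.02 -0.25 -5.57] j [ 11.  31. -50.  79.  24.  81.  53.]
d cm [ -5.5  -24.24  -2.68] rotvec [-1.000e-03 -1.700e-02 -1.566e+00] yawturn deg -89.7
pos [632.  242.4 186.8] rot [-179.4   -0.7 -178.3] w 63.7 F [-0.02 -0.25 -5.57] j [ 11.  31. -50.  79.  24.  81.  53.]
d cm [ -8.55 -53.44  -2.68] rotvec [-0.017 -0.016 -3.075] yawturn deg -176.2
```

>>> carry_out --pt "-0.4 -2.4 0.1 0 0 -0.12 5" --pt "-0.4 -2.4 0.1 0 0 -0.12 5" --pt "-0.4 -2.4 0.1 0 0 -0.12 5" --pt "-0.4 -2.4 0.1 0 0 -0.12 5" --pt "-0.4 -2.4 0.1 0 0 -0.12 5" --pt "-0.4 -2.4 0.1 0 0 -0.12 5" --pt "-0.4 -2.4 0.1 0 0 -0.12 5" --pt "-0.4 -2.4 0.1 0 0 -0.12 5" --pt "-0.4 -2.4 0.1 0 0 -0.12 5" --pt "-0.4 -2.4 0.1 0 0 -0.12 5" --pt "-0.4 -2.4 0.1 0 0 -0.12 5" --pt "-0.4 -2.4 0.1 0 0 -0.12 5"

```text
t: 30.35
eef_pos: [573.2, -45.7, 190.0]
eef_rot: [-179.5, -1.4, 96.6]
ft_force: [0.0, 0.6, -6.9]
gripper_width: 64.2
```

>>> carry_out --pt "0 -1 0 0 0 -0.07 5" --pt "0 0 0 0 0 0 5" --pt "0 0 0 0 0 0 5"

```text
t: 30.6
eef_pos: [570.8, -64.8, 188.3]
eef_rot: [-179.3, -1.1, 91.7]
ft_force: [-0.1, 0.9, -5.8]
gripper_width: 64.4
```

```bash
python3 d.py 579.5 -76 120 92.3
```

```text
pos [570.8 -64.8 188.3] rot [-179.3   -1.1   91.7] w 64.4 F [-0.13  0.94 -5.84] j [ 33.  14. -33.  95.   7.  74.   1.]
d cm [ 0.87 -1.12 -6.83] rotvec [-0.018 -0.013  0.01 ] yawturn deg 0.6
```

>>> carry_out --pt "0.7 -0.9 -1.5 -0.02 -0.013 0.01 5" --pt "0 0 -2 0 0 0 5" --pt "0 0 -2 0 0 0 5" --pt "0 0 -1 0 0 0 5" --pt "0 0 -0.5 0 0 0 5" --pt "0 0 0 0 0 0 5"

```text
t: 31.1
eef_pos: [579.1, -63.6, 115.9]
eef_rot: [179.9, -0.2, 93.6]
ft_force: [-0.5, -0.2, -5.9]
gripper_width: 64.1
```

```bash
python3 d.py 579.5 -76 50 92.3
```

```text
pos [579.1 -63.6 115.9] rot [179.9  -0.2  93.6] w 64.1 F [-0.5  -0.19 -5.94] j [ 32.  17. -33. 100.  10.  66.  -0.]
d cm [ 0.04 -1.24 -6.59] rotvec [-0.003  0.002 -0.023] yawturn deg -1.3
```

>>> carry_out --pt "0 -1.2 0 0 0 -0.023 5" --pt "0 0 0 0 0 0 5" --pt "0 0 -1 0 0 0 5" --pt "0 0 -1 0 0 0 5" --pt "0 0 -0.5 0 0 0 5" --pt "0 0 0 0 0 0 5" --pt "0 0 0 0 0 0 5"

```text
t: 31.68
eef_pos: [581.6, -75.9, 91.8]
eef_rot: [179.6, -0.1, 92.3]
ft_force: [-0.2, 0.5, -6.4]
gripper_width: 64.1
```

```bash
python3 d.py 579.5 -76 50 92.3; python3 -c "
from h import *
im,T=look('w15.png')
s=cam('scene');zoom(s,200,180,400,330,4,'s3.png')"
```

```text
pos [581.6 -75.9  91.8] rot [ 1.796e+02 -1.000e-01  9.230e+01] w 64.1 F [-0.19  0.48 -6.39] j [ 32.  19. -32. 101.  11.  63.  -1.]
d cm [-0.21 -0.01 -4.18] rotvec [-0.003  0.007  0.   ] yawturn deg 0.0
```

View pics/w15.png

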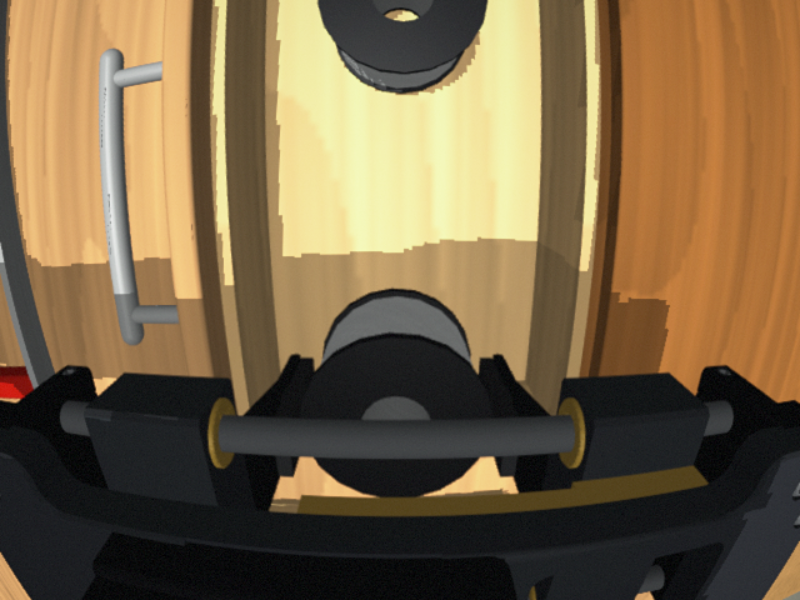

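View pics/s3.png

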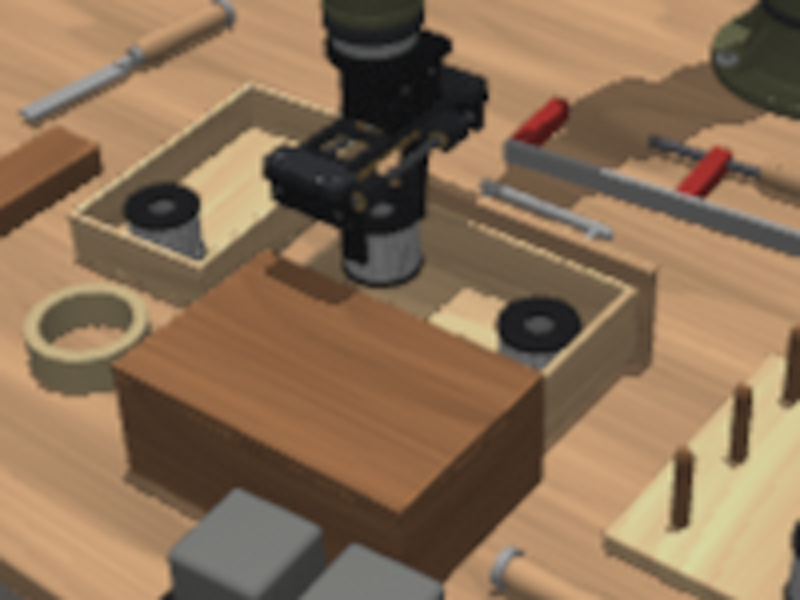

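>>> carry_out --pt "-0.4 0.2 -0.5 0 0 0 5" --pt "0 0 -1.2 0 0.007 0 5" --pt "-0.1 0 -1.2 0 0 0 5" --pt "-0.1 0 -0.8 0 0 0 5" --pt "0 0 0 0 0 0 5" --pt "0 0 0 0 0 0 5"

```text
t: 32.28
eef_pos: [575.0, -73.2, 51.4]
eef_rot: [180.0, -0.2, 92.3]
ft_force: [0.8, 0.3, -5.8]
gripper_width: 63.9
```

```bash
python3 d.py 579.5 -74 49 92.3
```

```text
pos [575.  -73.2  51.4] rot [180.   -0.2  92.3] w 63.9 F [ 0.79  0.25 -5.77] j [ 31.  21. -31. 103.  12.  59.  -2.]
d cm [ 0.45 -0.08 -0.24] rotvec [-0.003  0.    -0.   ] yawturn deg -0.0
```

>>> carry_out --pt "0.3 0 -0.3 0 0 0 5" --pt "0 0 -0.1 0 0 0 5" --pt "0 0 0 0 0 0 5" --pt "0 0 0 0 0 0 8" --pt "0 0 0 0 0 0 8" --pt "0 0 0 0 0 0 8" --pt "0 0 0 0 0 0 8" --pt "0 0 2 0 0 0 8" --pt "0 0 3 0 0 0 8" --pt "0 0 4 0 0 0 8" --pt "0 0 4 0 0 0 8.7" --pt "0 0 1 0 0 0 8.7"

```text
t: 33.28
eef_pos: [580.8, -73.0, 195.3]
eef_rot: [179.6, -0.1, 92.3]
ft_force: [0.1, -0.4, 0.4]
gripper_width: 85.1
```

```bash
python3 d.py 475 360 200 182; python3 -c "
from h import *
im,T=look('w16.png')"
```

```text
pos [580.8 -73.  195.3] rot [ 1.796e+02 -1.000e-01  9.230e+01] w 85.1 F [ 0.11 -0.42  0.36] j [ 33.  14. -33.  94.   8.  74.   1.]
d cm [-10.58  43.3    0.47] rotvec [-0.007  0.003  1.565] yawturn deg 89.7
```

View pics/w16.png

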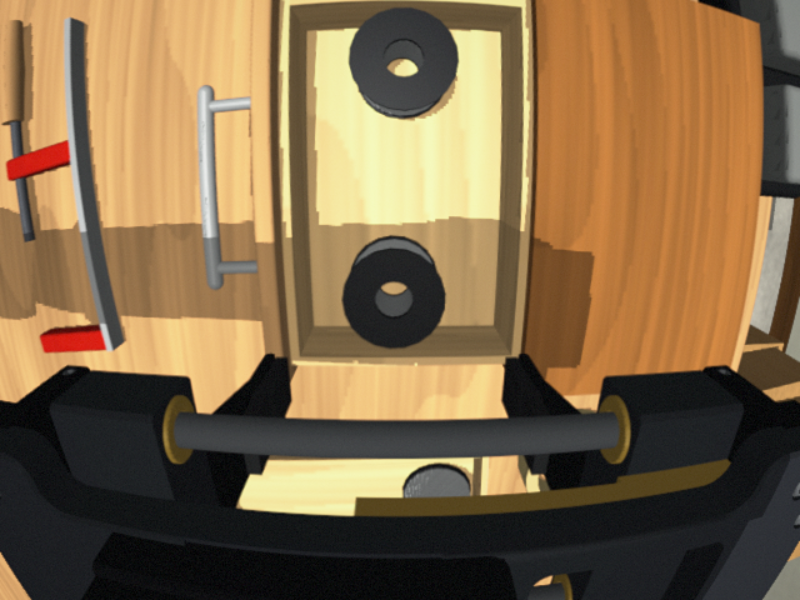

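>>> carry_out --pt "-0.8 3.3 0.1 0 0 0.12 8.7" --pt "-0.8 3.3 0.1 0 0 0.12 8.7" --pt "-0.8 3.3 0.1 0 0 0.12 8.7" --pt "-0.8 3.3 0.1 0 0 0.12 8.7" --pt "-0.8 3.3 0.1 0 0 0.12 8.7" --pt "-0.8 3.3 0.1 0 0 0.12 8.7" --pt "-0.8 3.3 0.1 0 0 0.12 8.7" --pt "-0.8 3.3 0.1 0 0 0.12 8.7" --pt "-0.8 3.3 0.1 0 0 0.12 8.7" --pt "-0.8 3.3 0.1 0 0 0.12 8.7" --pt "-0.8 3.3 0.1 0 0 0.12 8.7" --pt "-0.8 3.3 0.1 0 0 0.12 8.7"

```text
t: 34.33
eef_pos: [482.7, 325.3, 208.3]
eef_rot: [179.2, 0.7, 177.1]
ft_force: [0.4, 0.5, 0.8]
gripper_width: 87.2
```

>>> carry_out --pt "0 1 0 0 0 0.08 8.7" --pt "0 0 0 0 0 0 8.7" --pt "0 0 0 0 0 0 8.7"

```text
t: 34.58
eef_pos: [476.7, 345.7, 208.1]
eef_rot: [178.9, 0.6, -177.1]
ft_force: [0.6, -1.0, 0.1]
gripper_width: 86.9
```

```bash
python3 d.py 475 360 160 182
```

```text
pos [476.7 345.7 208.1] rot [ 178.9    0.6 -177.1] w 86.9 F [ 0.59 -1.    0.06] j [  9.  19. -57.  93.  16.  76.  43.]
d cm [-0.17  1.43 -4.81] rotvec [-0.02   0.01  -0.016] yawturn deg -0.9
```

>>> carry_out --pt "-0.1 1.0 -0.5 -0.02 0.01 -0.016 8.7" --pt "0 0 0 0 0 0 8.7" --pt "0 0 0 0 0 0 8.7" --pt "0 0 0 0 0 0 8.7"

```text
t: 34.92
eef_pos: [478.2, 350.1, 201.8]
eef_rot: [-179.7, 0.0, -178.8]
ft_force: [-0.5, 0.4, -0.1]
gripper_width: 87.1
```

```bash
python3 d.py 475 360 160 182; python3 -c "
from h import *
im,T=look('w17.png')"
```

```text
pos [478.2 350.1 201.8] rot [-179.7    0.  -178.8] w 87.1 F [-0.46  0.45 -0.06] j [  6.  20. -56.  92.  17.  77.  39.]
d cm [-0.32  0.99 -4.18] rotvec [0.004 0.001 0.014] yawturn deg 0.8
```

View pics/w17.png

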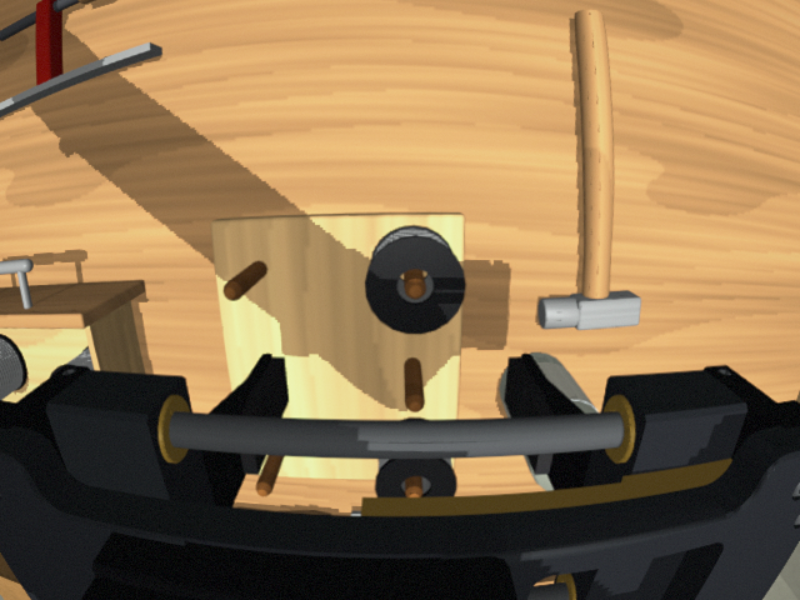

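```bash
python3 -c "
from h import *
im,T=load('w17')
for u,v,h in [(415,285,74)]: print(u,v,wz(im,T,(u/1.25,v/1.25),h).round(1))
"
```

```text
415 285 [474.  361.8  74. ]
```

>>> carry_out --pt "-0.3 1.0 -1.5 0 0 0.014 8.7" --pt "0 0 -3 0 0 0 8.7" --pt "0 0 -3 0 0 0 8.7" --pt "0 0 -1.2 0 0 0 8.7" --pt "0 0 0 0 0 0 8.7" --pt "0 0 0 0 0 0 8.7"

```text
t: 35.47
eef_pos: [477.5, 357.1, 111.2]
eef_rot: [-179.7, 0.3, -178.3]
ft_force: [0.2, -0.1, 0.7]
gripper_width: 86.7
```

```bash
python3 d.py 474 360 44 182
```

```text
pos [477.5 357.1 111.2] rot [-179.7    0.3 -178.3] w 86.7 F [ 0.19 -0.07  0.73] j [  4.  25. -54.  97.  22.  68.  36.]
d cm [-0.35  0.29 -6.72] rotvec [0.004 0.006 0.006] yawturn deg 0.3
```

>>> carry_out --pt "-0.4 0.3 -1.5 0 0 0.005 8.7" --pt "0 0 -1.7 0 0 0 8.7" --pt "0 0 -1.7 0 0 0 8.7" --pt "0 0 -1.1 0 0 0 8.7" --pt "0 0 -0.4 0 0 0 8.7" --pt "0 0 0 0 0 0 8.7"

```text
t: 35.97
eef_pos: [478.1, 363.4, 52.7]
eef_rot: [179.9, 0.9, -178.2]
ft_force: [-0.8, -0.3, -0.3]
gripper_width: 87.0
```

```bash
python3 d.py 474 361 44 182
```

```text
pos [478.1 363.4  52.7] rot [ 179.9    0.9 -178.2] w 87.0 F [-0.79 -0.31 -0.27] j [  1.  29. -51. 100.  26.  62.  33.]
d cm [-0.41 -0.24 -0.87] rotvec [-0.002  0.016  0.003] yawturn deg 0.2
```

>>> carry_out --pt "-0.4 -0.2 -0.4 0 0.016 0 8.7" --pt "0 0 -0.3 0 0 0 8.7" --pt "0 0 0 0 0 0 5" --pt "0 0 0 0 0 0 5" --pt "0 0 0 0 0 0 5" --pt "0 0 0 0 0 0 5" --pt "0 0 0 0 0 0 5"

```text
t: 36.55
eef_pos: [476.2, 362.6, 49.3]
eef_rot: [179.7, 0.2, -178.2]
ft_force: [-0.2, -0.0, -0.8]
gripper_width: 64.4
```

>>> carry_out --pt "0 0 1 0 0 0 5" --pt "0 0 2.5 0 0 0 5" --pt "0 0 2.5 0 0 0 5" --pt "0 0 2.5 0 0 0 5" --pt "0 0 2.5 0 0 0 5" --pt "0 0 2.5 0 0 0 5" --pt "0 0 1 0 0 0 5" --pt "0 0 0 0 0 0 5" --pt "0 0 0 0 0 0 5"

```text
t: 37.3
eef_pos: [469.4, 358.3, 194.6]
eef_rot: [-179.9, -0.5, -178.1]
ft_force: [-0.2, -0.7, -6.0]
gripper_width: 63.9
```

```bash
python3 w.py; python3 d.py 577 0 160 92;python3 d.py 546.5 -292 160 5.5
```

```text
[[-0.6  0.5 -5.8]
 [ 0.6 -0.4 -5.7]
 [ 0.7 -0.2 -5.2]
 [-0.8  0.1 -4.8]
 [-0.7 -0.1 -6.6]
 [ 0.3  0.3 -5.4]] [-0.10299021  0.0472743  -5.57558721] w 64.04665696495883 [469.07153694 357.94797827 193.57427154]
pos [469.1 357.9 193.6] rot [-179.9   -0.7 -178.1] w 64.0 F [ 0.27  0.32 -5.35] j [  6.  21. -56.  92.  17.  77.  39.]
d cm [ 10.79 -35.79  -3.36] rotvec [-0.007 -0.011 -1.569] yawturn deg -89.9
pos [469.1 357.9 193.6] rot [-179.9   -0.7 -178.1] w 64.0 F [ 0.27  0.32 -5.35] j [  6.  21. -56.  92.  17.  77.  39.]
d cm [  7.74 -64.99  -3.36] rotvec [-0.018 -0.004 -3.079] yawturn deg -176.4
```

>>> carry_out --pt "0.9 -2.6 0 0 0 -0.12 5" --pt "0.9 -2.6 0 0 0 -0.12 5" --pt "0.9 -2.6 0 0 0 -0.12 5" --pt "0.9 -2.6 0 0 0 -0.12 5" --pt "0.9 -2.6 0 0 0 -0.12 5" --pt "0.9 -2.6 0 0 0 -0.12 5" --pt "0.9 -2.6 0 0 0 -0.12 5" --pt "0.9 -2.6 0 0 0 -0.12 5" --pt "0.9 -2.6 0 0 0 -0.12 5" --pt "0.9 -2.6 0 0 0 -0.12 5" --pt "0.9 -2.6 0 0 0 -0.12 5" --pt "0.9 -2.6 0 0 0 -0.12 5"

```text
t: 38.6
eef_pos: [569.3, 42.0, 185.5]
eef_rot: [-179.8, -1.3, 97.0]
ft_force: [-0.1, 0.5, -5.5]
gripper_width: 64.2
```

>>> carry_out --pt "0 -1.5 0 0 0 -0.07 5" --pt "0 0 0 0 0 0 5" --pt "0 0 0 0 0 0 5"

```text
t: 38.85
eef_pos: [570.1, 16.5, 182.4]
eef_rot: [-179.6, -1.1, 91.9]
ft_force: [-0.2, 0.2, -5.4]
gripper_width: 64.1
```

```bash
python3 d.py 577 0.5 120 92.3
```

```text
pos [570.1  16.5 182.4] rot [-179.6   -1.1   91.9] w 64.1 F [-0.15  0.22 -5.4 ] j [ 27.  13. -35.  96.   7.  73.  -7.]
d cm [ 0.69 -1.6  -6.24] rotvec [-0.019 -0.008  0.007] yawturn deg 0.4
```

>>> carry_out --pt "0.5 -1.5 -1 -0.019 -0.008 0.007 5" --pt "0 0 -2 0 0 0 5" --pt "0 0 -1.5 0 0 0 5" --pt "0 0 -0.5 0 0 0 5" --pt "0 0 0 0 0 0 5" --pt "0 0 0 0 0 0 5"

```text
t: 39.35
eef_pos: [573.9, 10.0, 129.8]
eef_rot: [-179.9, -0.3, 93.3]
ft_force: [-0.0, -0.2, -6.0]
gripper_width: 64.0
```

```bash
python3 d.py 577 0.5 52 92.3; python3 -c "
from h import *
im,T=look('w18.png')"
```

```text
pos [573.9  10.  129.8] rot [-179.9   -0.3   93.3] w 64.0 F [-0.02 -0.18 -6.02] j [ 26.  16. -35. 100.  10.  67.  -8.]
d cm [ 0.31 -0.95 -7.78] rotvec [-0.005 -0.002 -0.018] yawturn deg -1.0
```

View pics/w18.png

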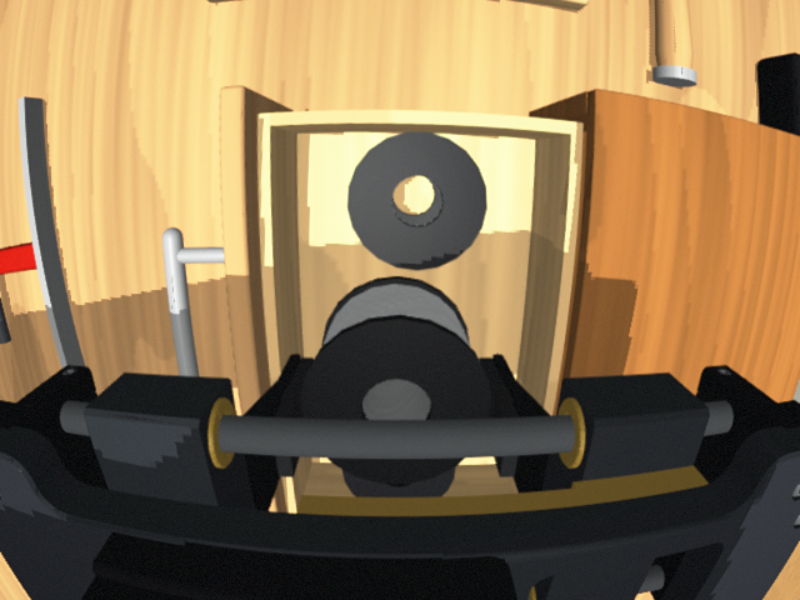

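```bash
python3 -c "
from h import *
im,T=load('w18');print(wz(im,T,(418/1.25,201/1.25),76).round(1))
im,T=load('w16');print(wz(im,T,(394/1.25,298/1.25),76).round(1),wz(im,T,(404/1.25,63/1.25),76).round(1))
"
```

```text
[580.  75.  76.]
[580.2 -75.1  76. ] [580.2  71.2  76. ]
```

>>> carry_out --pt "0.3 -1.0 0 0 0 -0.018 5" --pt "0 0 0 0 0 0 5" --pt "0 0 0 0 0 0 5"

```text
t: 39.65
eef_pos: [578.7, 0.9, 132.4]
eef_rot: [179.9, -0.3, 92.4]
ft_force: [-0.3, 1.0, -5.7]
gripper_width: 64.1
```

```bash
python3 d.py 578 -1 52 92.3
```

```text
pos [578.7   0.9 132.4] rot [179.9  -0.3  92.4] w 64.1 F [-0.26  0.99 -5.67] j [ 27.  16. -34.  99.  10.  67.  -8.]
d cm [-0.07 -0.19 -8.04] rotvec [-0.005  0.002 -0.001] yawturn deg -0.1
```

>>> carry_out --pt "-0.1 -0.2 -0.8 0 0 0 5" --pt "-0.05 0 -1 0 0 0 5" --pt "-0.05 0 -1 0 0 0 5" --pt "-0.05 0 -0.5 0 0 0 5" --pt "0 0 0 0 0 0 5" --pt "0 0 0 0 0 0 5"

```text
t: 40.15
eef_pos: [576.0, -2.5, 96.4]
eef_rot: [179.8, -0.3, 92.3]
ft_force: [-0.1, -1.2, -5.4]
gripper_width: 64.1
```

```bash
python3 d.py 578 -1 52 92.3
```

```text
pos [576.   -2.5  96.4] rot [179.8  -0.3  92.3] w 64.1 F [-0.14 -1.19 -5.38] j [ 27.  18. -34. 102.  11.  63.  -8.]
d cm [ 0.2   0.15 -4.44] rotvec [-0.005  0.003  0.001] yawturn deg 0.0
```

>>> carry_out --pt "0.1 0.1 -1 0 0 0 5" --pt "0 0 -1.2 0 0 0 5" --pt "0 0 -1.2 0 0 0 5" --pt "0 0 -0.7 0 0 0 5" --pt "0 0 0 0 0 0 5" --pt "0 0 0 0 0 0 5"

```text
t: 40.65
eef_pos: [577.6, -0.8, 51.3]
eef_rot: [179.8, -0.3, 92.3]
ft_force: [-2.5, -0.3, 5.0]
gripper_width: 64.5
```

```bash
python3 d.py 578 -1 51 92.3
```

```text
pos [577.6  -0.8  51.3] rot [179.8  -0.3  92.3] w 64.5 F [-2.47 -0.29  4.96] j [ 26.  21. -33. 104.  13.  59. -10.]
d cm [ 0.04 -0.02 -0.03] rotvec [-0.005  0.004 -0.   ] yawturn deg -0.0
```

On the floor (force reversed). Release and go to the last spool.

>>> carry_out --pt "0 0 0 0 0 0 8" --pt "0 0 0 0 0 0 8" --pt "0 0 0 0 0 0 8" --pt "0 0 0 0 0 0 8" --pt "0 0 2 0 0 0 8" --pt "0 0 3 0 0 0 8" --pt "0 0 4 0 0 0 8" --pt "0 0 4 0 0 0 8.7" --pt "0 0 3 0 0 0 8.7" --pt "0 0 0 0 0 0 8.7"

```text
t: 41.48
eef_pos: [580.2, 0.2, 223.9]
eef_rot: [179.2, -0.3, 92.4]
ft_force: [-0.0, 0.8, 1.2]
gripper_width: 86.0
```

```bash
python3 d.py 636 362 240 145; python3 -c "
from h import *
im,T=look('w19.png')
t=cam('top');zoom(t,80,130,380,330,2.6,'t4.png')"
```

```text
pos [5.802e+02 2.000e-01 2.239e+02] rot [179.2  -0.3  92.4] w 86.0 F [-0.04  0.82  1.16] j [ 28.  12. -35.  93.   7.  76.  -5.]
d cm [ 5.58 36.18  1.61] rotvec [-0.011  0.01   0.919] yawturn deg 52.6
```

View pics/w19.png

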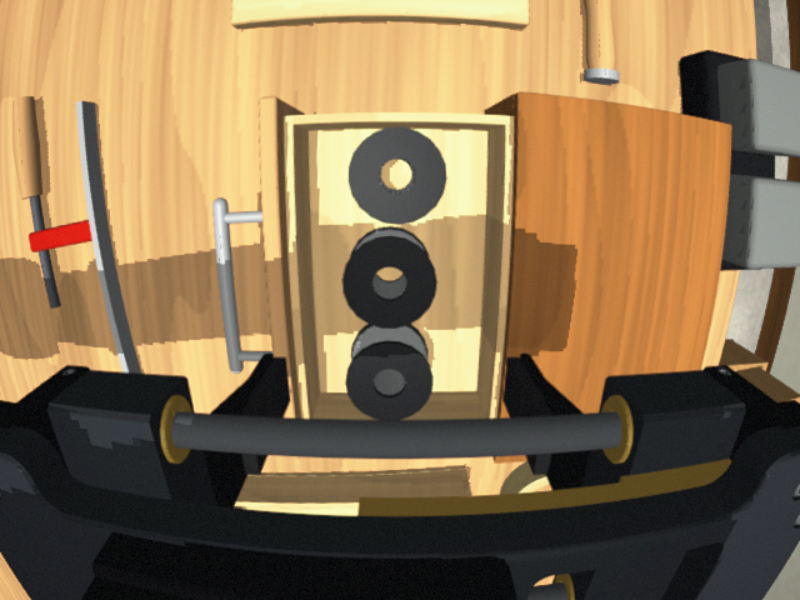

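View pics/t4.png

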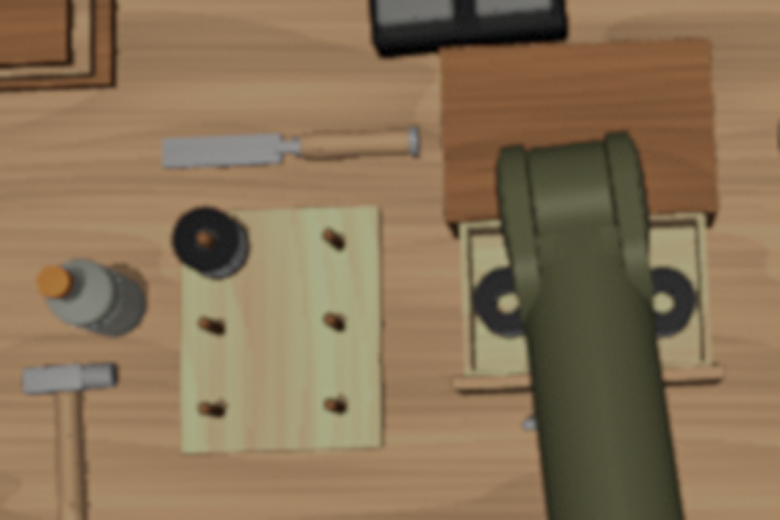

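```bash
python3 -c "
from h import *
t=cam('top')
f=lambda u,v,z:pix2z(t,(u/2.6+79.5,v/2.6+129.5),z).round(0)
print(f(53,281,190),f(120,312,0),f(80,290,130))"
```

```text
[581. 473. 190.] [576. 471.   0.] [581. 469. 130.]
```

>>> carry_out --pt "0.6 3.5 0.1 0 0 0.09 8.7" --pt "0.6 3.5 0.1 0 0 0.09 8.7" --pt "0.6 3.5 0.1 0 0 0.09 8.7" --pt "0.6 3.5 0.1 0 0 0.09 8.7" --pt "0.6 3.5 0.1 0 0 0.09 8.7" --pt "0.6 3.5 0.1 0 0 0.09 8.7" --pt "0.6 3.5 0.1 0 0 0.09 8.7" --pt "0.6 3.5 0.1 0 0 0.09 8.7" --pt "0.6 3.5 0.1 0 0 0.09 8.7" --pt "0.2 1.0 0.1 0 0 0.09 8.7" --pt "0 0 0 0 0 0 8.7" --pt "0 0 0 0 0 0 8.7"

```text
t: 42.63
eef_pos: [619.7, 329.1, 197.3]
eef_rot: [-178.2, -1.0, 145.8]
ft_force: [-0.6, -0.3, -0.9]
gripper_width: 86.9
```

```bash
python3 d.py 636 362 240 145; python3 -c "
from h import *
im,T=look('w20.png')"
```

```text
pos [619.7 329.1 197.3] rot [-178.2   -1.   145.8] w 86.9 F [-0.57 -0.28 -0.93] j [ -0.  34. -46.  73.  24.  85.  11.]
d cm [1.63 3.29 4.27] rotvec [ 0.017 -0.032 -0.014] yawturn deg -0.8
```

View pics/w20.png

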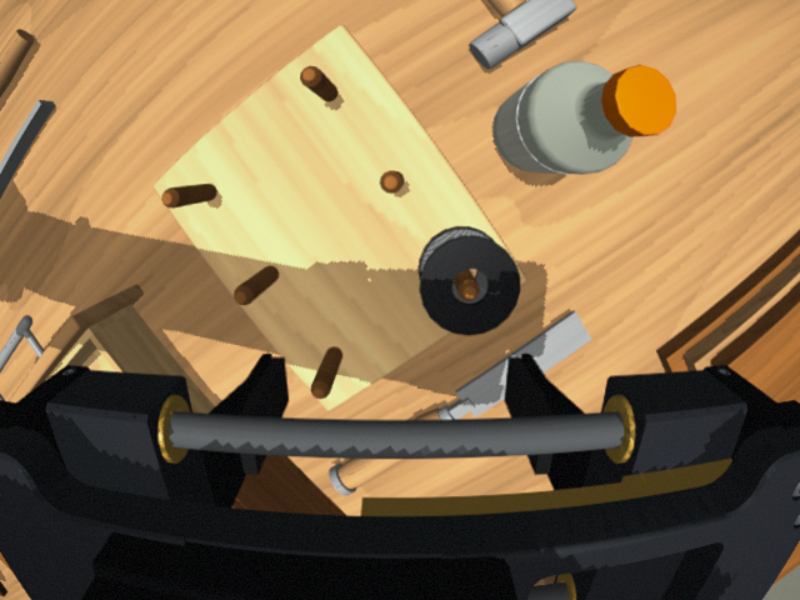

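```bash
python3 -c "
from h import *
im,T=load('w20');print(wz(im,T,(469/1.25,282/1.25),74).round(1))"
```

```text
[635.6 369.8  74. ]
```

>>> carry_out --pt "0.8 1.6 0 0.008 -0.016 -0.007 8.7" --pt "0.8 1.4 0 0.008 -0.016 -0.007 8.7" --pt "0 0 0 0 0 0 8.7" --pt "0 0 0 0 0 0 8.7"

```text
t: 43.02
eef_pos: [638.1, 350.8, 194.4]
eef_rot: [-179.6, 0.2, 144.1]
ft_force: [0.0, -0.9, 0.2]
gripper_width: 87.2
```

```bash
python3 d.py 636 362 110 145
```

```text
pos [638.1 350.8 194.4] rot [-179.6    0.2  144.1] w 87.2 F [ 0.02 -0.87  0.23] j [ -3.  36. -45.  71.  25.  83.   9.]
d cm [-0.21  1.12 -8.44] rotvec [ 0.008 -0.001  0.016] yawturn deg 0.9
```

>>> carry_out --pt "-0.2 1.2 -2 0 0 0.01 8.7" --pt "0 0 -2 0 0 0 8.7" --pt "0 0 0 0 0 0 8.7" --pt "0 0 0 0 0 0 8.7" --pt "0 0 0 0 0 0 8.7"

```text
t: 43.43
eef_pos: [639.1, 355.8, 155.9]
eef_rot: [-179.5, 0.5, 144.1]
ft_force: [-0.4, -0.8, -0.3]
gripper_width: 87.2
```

```bash
python3 d.py 636 364 110 145; python3 -c "
from h import *
im,T=look('w21.png')"
```

```text
pos [639.1 355.8 155.9] rot [-179.5    0.5  144.1] w 87.2 F [-0.38 -0.84 -0.25] j [ -3.  37. -45.  73.  26.  80.   7.]
d cm [-0.31  0.82 -4.59] rotvec [0.012 0.003 0.016] yawturn deg 0.9
```

View pics/w21.png

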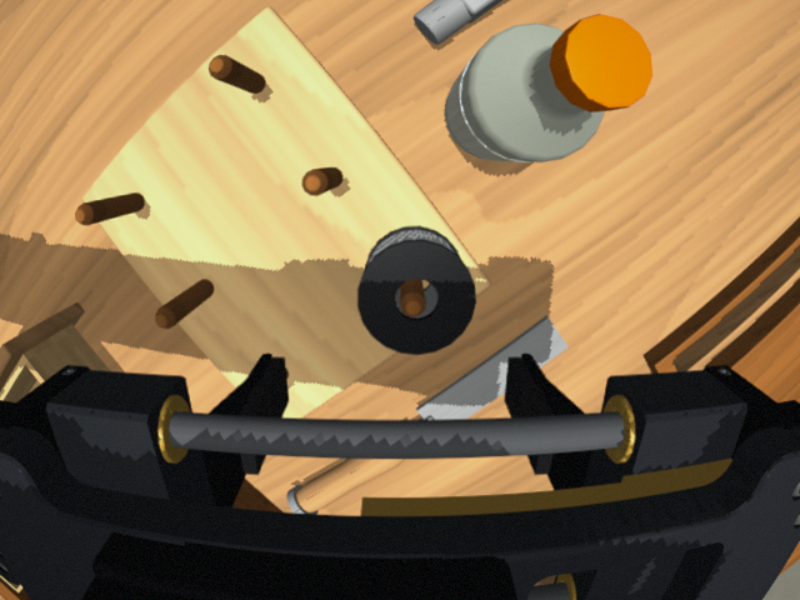

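```bash
python3 -c "
from h import *
im,T=load('w21');print(wz(im,T,(417/1.25,297/1.25),74).round(1))"
```

```text
[638.3 369.7  74. ]
```

>>> carry_out --pt "-0.3 0.9 -1.5 0.012 0.003 0.016 8.7" --pt "0 0 -2 0 0 0 8.7" --pt "0 0 -0.8 0 0 0 8.7" --pt "0 0 0 0 0 0 8.7" --pt "0 0 0 0 0 0 8.7"

```text
t: 43.9
eef_pos: [640.3, 364.4, 120.0]
eef_rot: [179.5, 0.3, 144.7]
ft_force: [-0.3, 0.2, 0.2]
gripper_width: 87.1
```

```bash
python3 d.py 636 365 44 145
```

```text
pos [640.3 364.4 120. ] rot [179.5   0.3 144.7] w 87.1 F [-0.26  0.24  0.17] j [ -3.  39. -44.  75.  27.  76.   7.]
d cm [-0.43  0.06 -7.6 ] rotvec [-0.004  0.01   0.005] yawturn deg 0.3
```

>>> carry_out --pt "-0.3 0.2 -1.5 0 0.01 0.005 8.7" --pt "-0.1 0 -1.7 0 0 0 8.7" --pt "-0.1 0 -1.8 0 0 0 8.7" --pt "0 0 -1.3 0 0 0 8.7" --pt "0 0 -0.4 0 0 0 8.7" --pt "0 0 0 0 0 0 8.7"

```text
t: 44.4
eef_pos: [637.3, 367.9, 53.9]
eef_rot: [179.5, -0.1, 145.0]
ft_force: [-0.1, -1.1, -0.3]
gripper_width: 86.9
```

```bash
python3 d.py 637 367 45 145
```

```text
pos [637.3 367.9  53.9] rot [ 1.795e+02 -1.000e-01  1.450e+02] w 86.9 F [-0.15 -1.09 -0.29] j [ -4.  42. -43.  79.  29.  70.   6.]
d cm [-0.03 -0.09 -0.89] rotvec [-0.008  0.005  0.001] yawturn deg 0.0
```

>>> carry_out --pt "0 -0.1 -0.5 0 0 0 8.7" --pt "0 0 -0.4 0 0 0 8.7" --pt "0 0 0 0 0 0 8.7" --pt "0 0 0 0 0 0 5" --pt "0 0 0 0 0 0 5" --pt "0 0 0 0 0 0 5" --pt "0 0 0 0 0 0 5" --pt "0 0 0 0 0 0 5"

```text
t: 45.07
eef_pos: [639.2, 368.2, 47.5]
eef_rot: [179.2, 0.0, 144.9]
ft_force: [-1.1, -0.6, -2.6]
gripper_width: 65.8
```

>>> carry_out --pt "0 0 1 0 0 0 5" --pt "0 0 2.5 0 0 0 5" --pt "0 0 2.5 0 0 0 5" --pt "0 0 2.5 0 0 0 5" --pt "0 0 2.5 0 0 0 5" --pt "0 0 2.5 0 0 0 5" --pt "0 0 1 0 0 0 5" --pt "0 0 0 0 0 0 5" --pt "0 0 0 0 0 0 5"

```text
t: 45.82
eef_pos: [634.5, 365.0, 196.9]
eef_rot: [179.7, -0.2, 145.0]
ft_force: [0.0, -0.3, -2.4]
gripper_width: 66.0
```

```bash
python3 w.py; python3 d.py 546.5 -292 160 5.5
```

```text
[[-0.   0.6 -2.1]
 [-0.7 -0.3 -2.5]
 [-0.7 -0.1 -2.8]
 [-0.4 -0.4 -3. ]
 [ 0.4  0.3 -2.4]
 [ 0.3  0.3 -2.6]] [-0.19866462  0.05358411 -2.57641087] w 66.12216819676505 [633.94887004 364.36836616 194.86569072]
pos [633.9 364.4 194.9] rot [179.9  -0.3 145. ] w 66.1 F [ 0.26  0.28 -2.62] j [ -4.  36. -46.  70.  25.  83.   9.]
d cm [ -8.74 -65.64  -3.49] rotvec [-0.005  0.004 -2.435] yawturn deg -139.5
```

>>> carry_out --pt "-0.4 -2.9 0.2 0 0 -0.122 5" --pt "-0.4 -2.9 0.2 0 0 -0.122 5" --pt "-0.4 -2.9 0.2 0 0 -0.122 5" --pt "-0.4 -2.9 0.2 0 0 -0.122 5" --pt "-0.4 -2.9 0.2 0 0 -0.122 5" --pt "-0.4 -2.9 0.2 0 0 -0.122 5" --pt "-0.4 -2.9 0.2 0 0 -0.122 5" --pt "-0.4 -2.9 0.2 0 0 -0.122 5" --pt "-0.4 -2.9 0.2 0 0 -0.122 5" --pt "-0.4 -2.9 0.2 0 0 -0.122 5" --pt "-0.4 -2.9 0.2 0 0 -0.122 5" --pt "-0.4 -2.9 0.2 0 0 -0.122 5"

```text
t: 47.12
eef_pos: [572.5, 11.2, 206.7]
eef_rot: [-179.4, -0.9, 59.5]
ft_force: [0.8, 0.1, -3.0]
gripper_width: 65.8
```

```bash
python3 d.py 530 -294 160 5.5
```

```text
pos [572.5  11.2 206.7] rot [-179.4   -0.9   59.5] w 65.8 F [ 0.79  0.08 -3.  ] j [ 24.  12. -31.  95.   5.  75. -38.]
d cm [ -4.25 -30.52  -4.67] rotvec [-0.018  0.007 -0.942] yawturn deg -54.0
```

>>> carry_out --pt "-0.4 -3 0 0 0 -0.1 5" --pt "-0.4 -3 0 0 0 -0.1 5" --pt "-0.4 -3 0 0 0 -0.1 5" --pt "-0.4 -3 0 0 0 -0.1 5" --pt "-0.4 -3 0 0 0 -0.1 5" --pt "-0.4 -3 0 0 0 -0.1 5" --pt "-0.4 -3 0 0 0 -0.1 5" --pt "-0.4 -2.5 0 0 0 -0.1 5" --pt "-0.2 -1 0 0 0 -0.1 5" --pt "0 0 0 0 0 -0.04 5" --pt "0 0 0 0 0 0 5" --pt "0 0 0 0 0 0 5"

```text
t: 48.12
eef_pos: [526.5, -255.5, 199.0]
eef_rot: [-179.3, -0.2, 1.9]
ft_force: [0.7, -0.2, -2.3]
gripper_width: 66.1
```

```bash
python3 d.py 530 -294 160 5.5; python3 -c "
from h import *
im,T=look('w22.png')
t=cam('top');zoom(t,330,150,530,330,3,'t5.png')"
```

```text
pos [ 526.5 -255.5  199. ] rot [-179.3   -0.2    1.9] w 66.1 F [ 0.71 -0.17 -2.28] j [ 37.  12. -15.  94.   2.  74. -67.]
d cm [ 0.35 -3.85 -3.9 ] rotvec [-0.012  0.003  0.063] yawturn deg 3.6
```

View pics/w22.png

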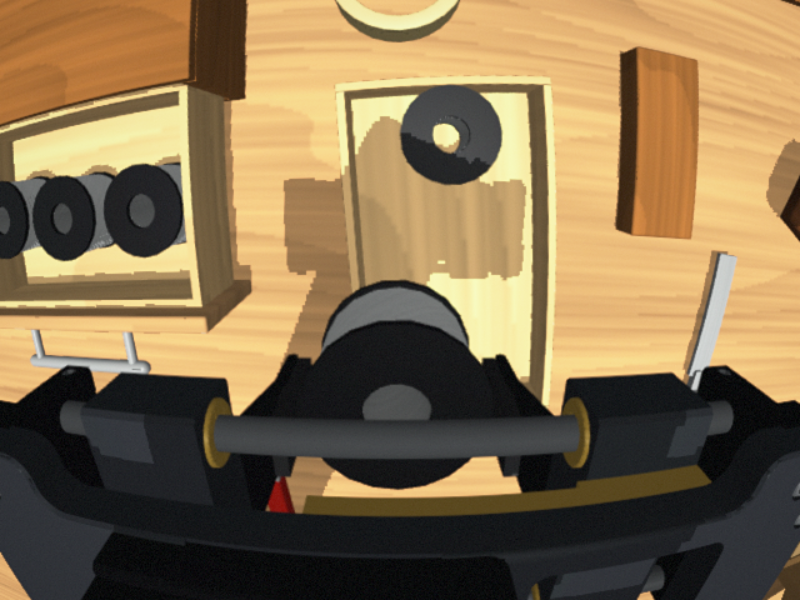

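View pics/t5.png

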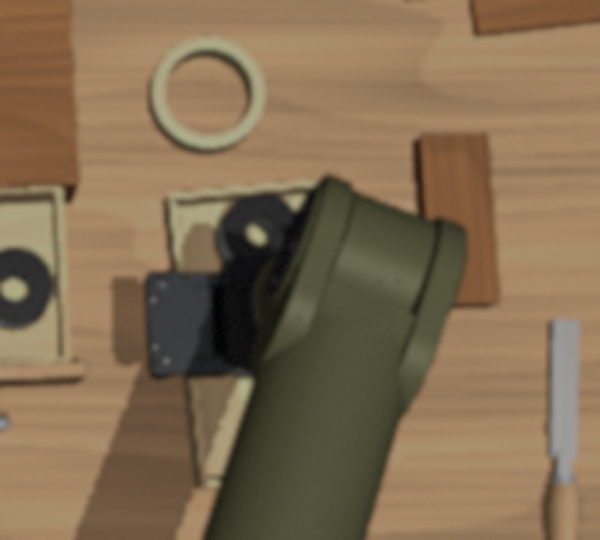

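```bash
python3 -c "
from h import *
im,T=load('w22')
for u,v,h in [(337,85,50),(551,78,50),(451,135,62)]: print(wz(im,T,(u/1.25,v/1.25),h).round(1))"
```

```text
[ 661.2 -210.    50. ]
[ 675.5 -353.9   50. ]
[ 628.4 -285.3   62. ]
```

>>> carry_out --pt "0.2 -1.9 0 -0.012 0.003 0.03 5" --pt "0.1 -1.7 0 0 0 0.03 5" --pt "0 0 -1 0 0 0 5" --pt "0 0 -2 0 0 0 5" --pt "0 0 -2 0 0 0 5" --pt "0 0 -1 0 0 0 5" --pt "0 0 0 0 0 0 5" --pt "0 0 0 0 0 0 5"

```text
t: 48.88
eef_pos: [533.2, -279.6, 135.2]
eef_rot: [-179.7, -0.1, 6.5]
ft_force: [-0.0, -0.2, -1.7]
gripper_width: 65.9
```

```bash
python3 d.py 530 -294 36 5.5
```

```text
pos [ 533.2 -279.6  135.2] rot [-1.797e+02 -1.000e-01  6.500e+00] w 65.9 F [-0.   -0.2  -1.72] j [ 38.  17. -15.  96.   4.  68. -61.]
d cm [-0.32 -1.44 -9.92] rotvec [-0.006  0.002 -0.018] yawturn deg -1.0
```

>>> carry_out --pt "-0.2 -1.3 -1 0 0 -0.018 5" --pt "0 0 -1.8 0 0 0 5" --pt "0 0 -1.5 0 0 0 5" --pt "0 0 -0.7 0 0 0 5" --pt "0 0 0 0 0 0 5" --pt "0 0 0 0 0 0 5"

```text
t: 49.38
eef_pos: [533.6, -296.6, 86.6]
eef_rot: [180.0, -0.5, 5.3]
ft_force: [-0.7, 1.8, -2.7]
gripper_width: 66.1
```

```bash
python3 d.py 530 -294 36 5.5
```

```text
pos [ 533.6 -296.6   86.6] rot [180.   -0.5   5.3] w 66.1 F [-0.71  1.76 -2.74] j [ 38.  20. -14.  98.   5.  62. -62.]
d cm [-0.36  0.26 -5.06] rotvec [-0.001  0.009  0.004] yawturn deg 0.2
```

>>> carry_out --pt "-0.2 0.3 -1 0 0.009 0 5" --pt "0 0 -1.5 0 0 0 5" --pt "0 0 -1.3 0 0 0 5" --pt "0 0 -0.6 0 0 0 5" --pt "0 0 0 0 0 0 5" --pt "0 0 0 0 0 0 5"

```text
t: 49.88
eef_pos: [533.8, -294.7, 43.1]
eef_rot: [179.8, -0.2, 5.2]
ft_force: [0.8, 0.0, -3.1]
gripper_width: 65.9
```

```bash
python3 d.py 530 -294 36 5.5
```

```text
pos [ 533.8 -294.7   43.1] rot [179.8  -0.2   5.2] w 65.9 F [ 0.79  0.04 -3.09] j [ 38.  22. -14. 100.   6.  58. -63.]
d cm [-0.38  0.07 -0.71] rotvec [0.003 0.004 0.005] yawturn deg 0.3
```

>>> carry_out --pt "0 0 -0.4 0 0 0 5" --pt "0 0 -0.3 0 0 0 5" --pt "0 0 -0.1 0 0 0 5" --pt "0 0 0 0 0 0 5"

```text
t: 50.22
eef_pos: [534.9, -295.1, 36.0]
eef_rot: [179.7, -0.3, 5.2]
ft_force: [0.0, -0.3, -3.1]
gripper_width: 65.8
```

>>> carry_out --pt "0 0 0 0 0 0 8.2" --pt "0 0 0 0 0 0 8.2" --pt "0 0 0 0 0 0 8.2" --pt "0 0 0 0 0 0 8.2" --pt "0 0 2 0 0 0 8.2" --pt "0 0 3 0 0 0 8.2" --pt "0 0 4 0 0 0 8.2" --pt "0 0 4 0 0 0 8.7" --pt "0 0 3 0 0 0 8.7" --pt "0 0 0 0 0 0 8.7"

```text
t: 51.05
eef_pos: [534.2, -294.6, 204.8]
eef_rot: [179.7, -0.4, 5.2]
ft_force: [0.7, -0.8, 1.2]
gripper_width: 86.3
```

```bash
python3 d.py 432 -6 220 92; python3 -c "
from h import *
im,T=look('w23.png')"
```

```text
pos [ 534.2 -294.6  204.8] rot [179.7  -0.4   5.2] w 86.3 F [ 0.68 -0.76  1.21] j [ 38.  14. -14.  91.   4.  75. -61.]
d cm [-10.22  28.86   1.52] rotvec [-0.002  0.01   1.514] yawturn deg 86.8
```

View pics/w23.png

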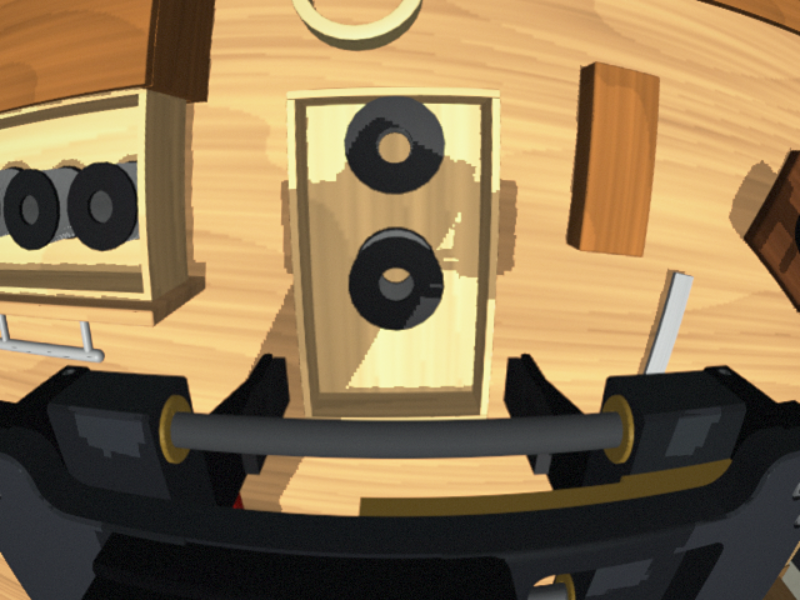

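>>> carry_out --pt "-0.6 2.2 0.1 0 0 0.12 5" --pt "-0.6 2.2 0.1 0 0 0.12 5" --pt "-0.6 2.2 0.1 0 0 0.12 5" --pt "-0.6 2.2 0.1 0 0 0.12 5" --pt "-0.6 2.2 0.1 0 0 0.12 5" --pt "-0.6 2.2 0.1 0 0 0.12 5" --pt "-0.6 2.2 0.1 0 0 0.12 5" --pt "-0.6 2.2 0.1 0 0 0.12 5" --pt "-0.6 2.2 0.1 0 0 0.12 3" --pt "-0.6 2.2 0.1 0 0 0.12 3" --pt "-0.4 2.2 0.1 0 0 0.12 2.8" --pt "0 2 0 0 0 0.12 2.8"

```text
t: 52.1
eef_pos: [457.9, -27.0, 201.4]
eef_rot: [-179.6, -0.0, 90.6]
ft_force: [1.0, -0.5, -0.2]
gripper_width: 32.2
```

>>> carry_out --pt "0 0.5 0 0 0 0.05 2.8" --pt "0 0 0 0 0 0 2.8" --pt "0 0 0 0 0 0 2.8"

```text
t: 52.35
eef_pos: [455.7, -16.3, 198.8]
eef_rot: [-179.4, -0.1, 94.3]
ft_force: [0.3, -1.5, -0.7]
gripper_width: 28.2
```

```bash
python3 d.py 459.6 -6 130 92.3
```

```text
pos [455.7 -16.3 198.8] rot [-1.794e+02 -1.000e-01  9.430e+01] w 28.2 F [ 0.27 -1.51 -0.66] j [ 30.  -3. -30. 110.  -2.  74.   5.]
d cm [ 0.39  1.03 -6.88] rotvec [-0.001 -0.011 -0.034] yawturn deg -2.0
```

>>> carry_out --pt "0.4 0.8 -1.5 0 -0.011 -0.03 2.8" --pt "0 0 -2.5 0 0 0 2.8" --pt "0 0 -1.5 0 0 0 2.8" --pt "0 0 0 0 0 0 2.8" --pt "0 0 0 0 0 0 2.8"

```text
t: 52.77
eef_pos: [459.6, -12.3, 140.5]
eef_rot: [-180.0, -0.0, 91.7]
ft_force: [-0.6, 0.8, 0.0]
gripper_width: 28.2
```

```bash
python3 d.py 459.6 -6 62 92.3; python3 -c "
from h import *
im,T=look('w24.png')"
```

```text
pos [459.6 -12.3 140.5] rot [-180.    -0.    91.7] w 28.2 F [-0.65  0.84  0.02] j [ 29.  -0. -31. 114.  -0.  66.   0.]
d cm [ 0.    0.63 -7.85] rotvec [-0.001 -0.     0.011] yawturn deg 0.6
```

View pics/w24.png

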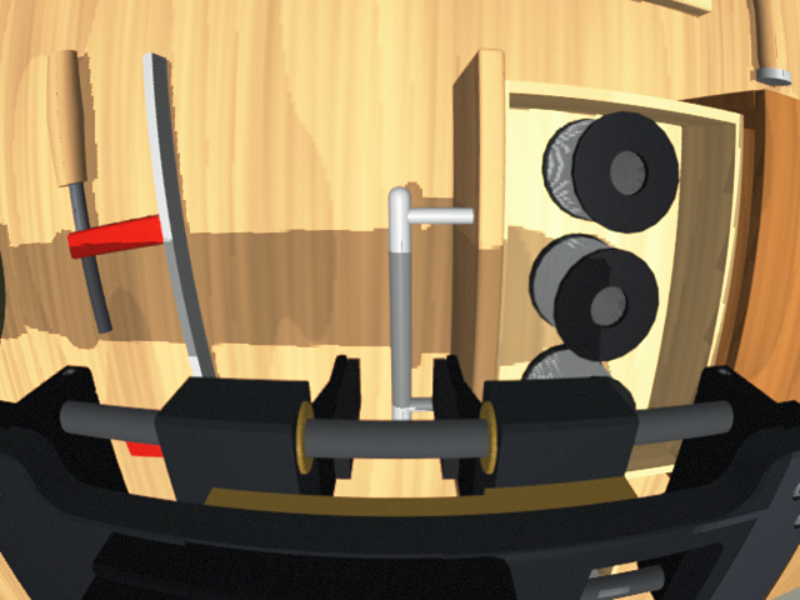

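Aligned with the bar. Descend.

>>> carry_out --pt "0 0.6 -1 0 0 0.01 2.8" --pt "0 0 -1.8 0 0 0 2.8" --pt "0 0 -1.5 0 0 0 2.8" --pt "0 0 -0.7 0 0 0 2.8" --pt "0 0 0 0 0 0 2.8" --pt "0 0 0 0 0 0 2.8"

```text
t: 53.32
eef_pos: [463.2, -6.5, 91.7]
eef_rot: [179.5, 0.0, 92.1]
ft_force: [0.8, 0.1, 0.8]
gripper_width: 28.2
```

```bash
python3 d.py 459.6 -6 62 92.3
```

```text
pos [463.2  -6.5  91.7] rot [179.5   0.   92.1] w 28.2 F [0.76 0.08 0.83] j [ 28.   3. -31. 117.   2.  60.  -2.]
d cm [-0.36  0.05 -2.97] rotvec [-0.     0.008  0.004] yawturn deg 0.2
```

>>> carry_out --pt "-0.4 0 0 0 0.008 0.004 2.8" --pt "0 0 -0.9 0 0 0 2.8" --pt "-0.05 0 -0.9 0 0 0 2.8" --pt "-0.05 0 -0.6 0 0 0 2.8" --pt "0 0 0 0 0 0 2.8" --pt "0 0 0 0 0 0 2.8"

```text
t: 53.82
eef_pos: [459.7, -6.6, 67.9]
eef_rot: [179.8, 0.1, 92.3]
ft_force: [0.2, -0.5, 0.1]
gripper_width: 27.6
```

```bash
python3 d.py 459.6 -6 62 92.3
```

```text
pos [459.7  -6.6  67.9] rot [1.798e+02 1.000e-01 9.230e+01] w 27.6 F [ 0.18 -0.48  0.09] j [ 28.   5. -31. 119.   3.  57.  -3.]
d cm [-0.01  0.06 -0.59] rotvec [0.001 0.004 0.   ] yawturn deg 0.0
```

>>> carry_out --pt "0 0 -0.5 0 0 0 2.8" --pt "0 0 0 0 0 0 0.5" --pt "0 0 0 0 0 0 0.5" --pt "0 0 0 0 0 0 0.5" --pt "0 0 0 0 0 0 0.5" --pt "0.4 0.02 0 0 0 0 0.5" --pt "0.8 0.03 0 0 0 0 0.5" --pt "0.8 0.03 0 0 0 0 0.5" --pt "0.8 0.03 0 0 0 0 0.5" --pt "0.8 0.03 0 0 0 0 0.5" --pt "0.8 0.03 0 0 0 0 0.5" --pt "0.8 0.03 0 0 0 0 0.5" --newtons 35

```text
t: 54.82
eef_pos: [513.8, -4.3, 62.5]
eef_rot: [-179.9, 0.1, 92.3]
ft_force: [-1.9, -0.2, 3.0]
gripper_width: 9.7
```

```bash
python3 d.py 609.5 0 62 92.3
```

```text
pos [513.8  -4.3  62.5] rot [-1.799e+02  1.000e-01  9.230e+01] w 9.7 F [-1.85 -0.25  3.01] j [ 26.  13. -31. 112.   8.  58.  -6.]
d cm [ 9.57  0.43 -0.05] rotvec [ 0.001 -0.002  0.001] yawturn deg 0.0
```

>>> carry_out --pt "0.8 0.03 0 0 0 0 0.5" --pt "0.8 0.03 0 0 0 0 0.5" --pt "0.8 0.03 0 0 0 0 0.5" --pt "0.8 0.03 0 0 0 0 0.5" --pt "0.8 0.03 0 0 0 0 0.5" --pt "0.8 0.03 0 0 0 0 0.5" --pt "0.8 0.03 0 0 0 0 0.5" --pt "0.8 0.03 0 0 0 0 0.5" --pt "0.6 0.03 0 0 0 0 0.5" --pt "0.3 0 0 0 0 0 0.5" --pt "0 0 0 0 0 0 0.5"

```text
t: 55.73
eef_pos: [598.8, -0.6, 62.6]
eef_rot: [179.9, -0.0, 92.2]
ft_force: [-2.4, -0.4, 2.7]
gripper_width: 9.9
```

```bash
python3 d.py 609.5 0 62 92.3
```

```text
pos [598.8  -0.6  62.6] rot [179.9  -0.   92.2] w 9.9 F [-2.43 -0.42  2.68] j [ 22.  22. -29. 100.  12.  61.  -9.]
d cm [ 1.07  0.06 -0.06] rotvec [-0.     0.002  0.001] yawturn deg 0.1
```

>>> carry_out --pt "0.4 0.02 0 0 0 0 0.5" --pt "0.4 0.02 0 0 0 0 0.5" --pt "0.3 0 0 0 0 0 0.5" --pt "0 0 0 0 0 0 0.5" --pt "0 0 0 0 0 0 0.5"

```text
t: 56.15
eef_pos: [608.9, -0.1, 62.6]
eef_rot: [-179.9, 0.0, 92.3]
ft_force: [-1.3, 0.8, 3.0]
gripper_width: 9.9
```

>>> carry_out --pt "0.4 0.02 0 0 0 0 0.5" --pt "0.4 0.02 0 0 0 0 0.5" --pt "0 0 0 0 0 0 0.5"

```text
t: 56.4
eef_pos: [608.5, -0.2, 62.6]
eef_rot: [-178.8, 0.1, 92.3]
ft_force: [4.4, -0.4, -1.2]
gripper_width: 9.9
```

>>> carry_out --pt "0.2 0 0 0 0 0 0.5" --pt "0 0 0 0 -0.02 0 2.7" --pt "0 0 0 0 0 0 2.7" --pt "0 0 0 0 0 0 2.7" --pt "0 0 0.8 0 0 0 2.7" --pt "0 0 1.5 0 0 0 2.7" --pt "0 0 2.5 0 0 0 2.7" --pt "0 0 3.5 0 0 0 2.7" --pt "0 0 4 0 0 0 2.7" --pt "-1 0 4 0 0 0 2.7" --pt "-2 0 1 0 0 0 2.7" --pt "0 0 0 0 0 0 2.7"

```text
t: 57.4
eef_pos: [579.8, -1.5, 243.5]
eef_rot: [179.9, 0.1, 92.2]
ft_force: [0.2, 0.8, -0.3]
gripper_width: 26.9
```

```bash
python3 d.py 600 0 62 92.3; python3 -c "
from h import *
im,T=look('w25.png')
t=cam('top');zoom(t,80,130,530,330,1.75,'t6.png')
s=cam('scene');zoom(s,190,150,520,370,2.4,'s6.png')"
```

```text
pos [579.8  -1.5 243.5] rot [1.799e+02 1.000e-01 9.220e+01] w 26.9 F [ 0.22  0.81 -0.29] j [ 25.  11. -31.  91.   6.  79.  -5.]
d cm [  2.02   0.15 -18.15] rotvec [0.002 0.001 0.001] yawturn deg 0.1
```

View pics/w25.png

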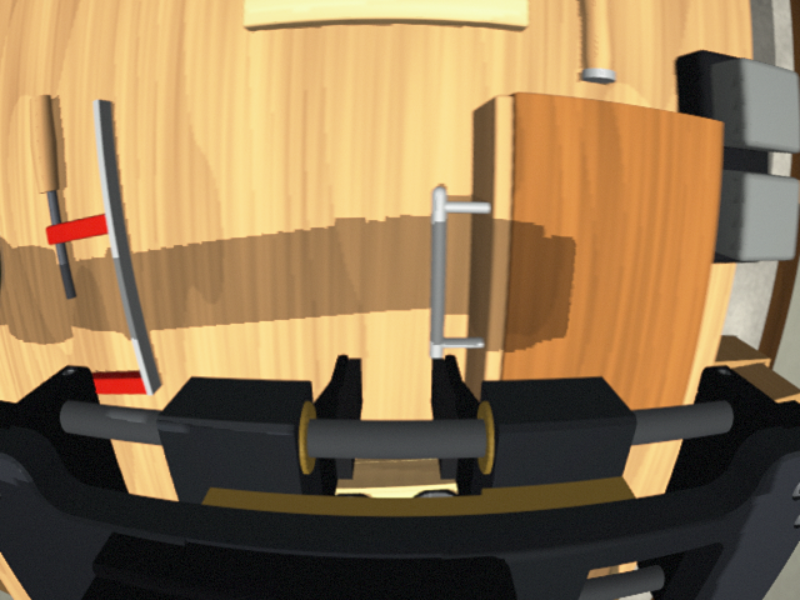

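View pics/s6.png

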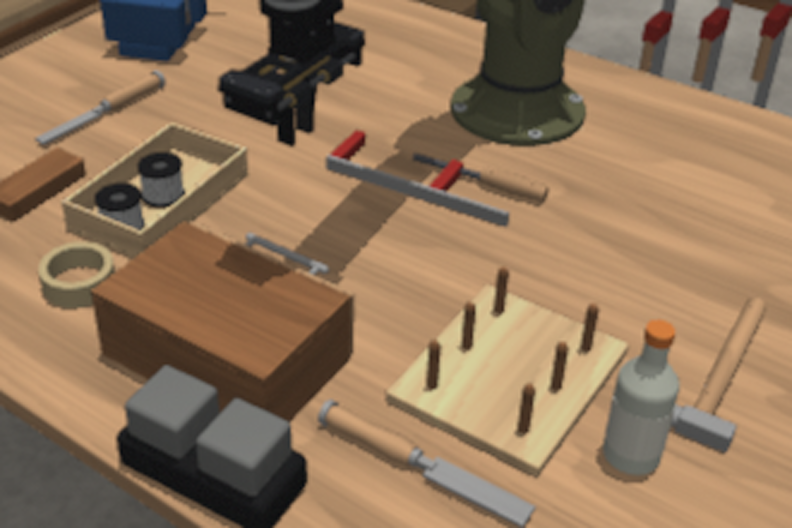

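View pics/t6.png

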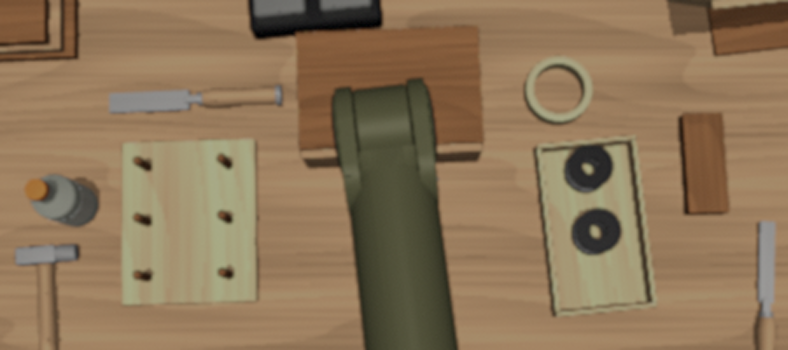

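```bash
python3 -c "
from h import *
im,T=load('w25')
for u,v,h in [(439,190,85),(436,353,85),(495,97,100),(514,95,105),(514,98,100)]: print(wz(im,T,(u/1.25,v/1.25),h).round(1))"
```

```text
[606.9  62.9  85. ]
[612.2 -58.   85. ]
[639.5 128.5 100. ]
[651.  130.5 105. ]
[652.3 129.2 100. ]
```

```bash
python3 -c "
from cell import finish_job
print(finish_job())"
```

```text
the job is handed in; nothing more can be done
None
```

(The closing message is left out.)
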